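Load and start the bench shaker

ROBOT

A 6-joint arm with a two-finger parallel gripper is mounted at the origin on the work surface. World frame = base frame: x ahead of the robot, y to its left, z up, the work surface at z = 0. Lengths are in m, angles in rad, forces in N, time in s.
With the tool pointing down it reaches from about 0.25 to 0.775 m from the base axis. Payload 4 kg.
Tool frame: the origin (TCP) lies at the very end of the fingers, on their centre line; the grasp point (between the pads) lies 19 mm behind it (robot.grip_point_offset is the distance from the TCP to the grasp point, in m); z points along the fingers, x is the direction in which the jaws open and shut, and the axes are right-handed (so a half turn about z gives the same grasp; the last joint's range is limited). The gripper opens to 94 mm and grips with 3 to 60 N. Pads are 16 mm wide; open, the fingers measure 119 mm over their backs; the gripper's body (75 mm by 177 mm) begins 78 mm behind the grasp point.
Start: joints at [-1.269, 0.087, 1.371, -0, 1.684, -0.103], TCP at [0.217, -0.506, 0.175] pointing down, gripper open.
Joint ranges: [-3.1, 3.1], [-0.76, 2.03], [0.27, 2.55], [-1.08, 4.22], [0.17, 2.65], [-2.57, 2.57]. Speed limits (rad/s): [2.79, 2.79, 3.14, 3.14, 3.14, 3.14].

INTERFACE

Orientations are given as [roll, pitch, yaw] about the fixed x, y, z axes, in that order (R = Rz(yaw) Ry(pitch) Rx(roll)).
In Python, from bench import robot gives the robot as it stands.
- The arm moves only by the shell command python3 -m inch 'ROWS'. ROWS is text: rows parted by semicolons, each of 5 numbers parted by spaces: the shift along the tool's x, y, z in cm, then the turn about the tool's z in rad, then the closure, from 0 (fully open) to 1 (shut). In form: tx ty tz spin claw; .... A call has 1 to 20 rows; each row is the pose to reach, as a shift and turn from the pose measured when the call began, along the tool's axes at that moment; what a row does not reach only later rows make up. A row lasts 1/12 s, in which the tool goes at most 41.7 mm and 7.16 degrees, less where a joint would pass 70% of its speed; a pose out of reach is approached as far as the arm can. A call with a gripper value outside its range is refused whole. The fingers move at their own pace and stop on an object; the grip force is fixed at half the most. Time passes only in rows, so rows that repeat a pose let the fingers close. It gives the time, the measured TCP pose, the force and the opening at its end, in the units of the state.
- robot.get_obs(): the state, without advancing time (a new reading comes with each control period).
- robot.snapshot(name): name is "scene" or "top" or "wrist"; returns (picture, depth): 400x640x3 uint8, blue, green, red; 400x640 float32, m along the optical axis (not along the pixel's ray), 0 where there is no reading.
- robot.camera_info(name): a dict with "K" (3x3 intrinsics, pixels), "extrinsics" (4x4, takes a point from world to camera coordinates); the wrist camera has in their place "mount" (4x4, takes a point from camera to tool coordinates, whose origin is the TCP and whose axes are the tool frame's). Camera axes: x right, y down, z forward; pixel columns grow to the right and rows downward; lengths in m; the calibration is good to about 2 mm. The wrist camera is an equidistant fisheye: a pixel r from the principal point sees the ray r / f radians off the axis. A picture is of the moment at which its call begins: read the wrist's pose just before it. camera_info takes no time and is no camera call.
- robot.close_job(): hands the job in, once; it reports no verdict.
The state is a dict: "time": time; "joint_positions": joint angles; "qvel": joint speeds; "joint_torque": joint torques, N m; "tool_pos": TCP position; "ee_rot": TCP orientation; "wrist_force": force on the tool from outside, world axes, zero at the start; "wrist_torque": the same for the moment, N m; "width": finger opening in m.
Only numpy, scipy, OpenCV 4.12 (cv2) and the standard library are available. Lean on these libraries where they do the work, as an engineer would, in place of code of your own. Each camera call takes 0.05 s, during which the arm holds its last target.

TASK

Get the bench shaker ready and running: first slide its black speed fader fully home to the zero end, then stand every amber jar with a blue cap upright in the clamp channel on the shaker's top and let go of it. Next turn the red handwheel clockwise until the jaw's red pointer stands in the green band, and last slide the speed fader to the yellow mark. The jars must finish upright between jaw and fence; leave everything else on the bench where it is.

Things in the scene. Friction and masses are not known exactly. Their poses are not given: they have to be found in the camera images.
- shaker: Fixed bench shaker, beige, 300 (x) x 420 (y) x 50 mm high. Origin: centre of its underside, at bench level; x from the control side to the rear, flat top at z = 50 mm. Clamp channel on top between movable jaw (30 mm high, face at x = 10 mm + jaw joint value) and the fixed rear fence (32 mm high, face at x = 120 mm); end stops as high at y = -150 and 150 mm (x 60 to 132 mm).
- channel (a point): Middle of the row of jar places on the shaker's top (shaker x = 85 mm, y = 0, z = 50 mm), axes as the shaker's. Four flush white discs, 64 mm across, lie at y = -105, -35, 35 and 105 mm from it; they show handy places, but anywhere in the channel will do.
- green_band (a point): Middle of the 6 mm wide green band on the white scale at the right-hand (-y) end of the channel, on the shaker's top; the jaw's red pointer moves over it along shaker x.
- jaw (a joint): Travel of the clamp jaw towards the rear fence in m, 0 = fully open (110 mm gap), driven by the handwheel (0.00629 m per rad of wheel). Its red pointer stands at the middle of the green band at 0.044, within the band from 0.041 to 0.047.
- wheel (a joint): Angle of the red handwheel in rad, grows clockwise seen from above, 0 to 8.2; it stays where it is left. 7.0 rad brings the jaw's pointer to the middle of the green band.
- wheel_grip (a point): Point on the vertical axis of the red handwheel at gripping height, 113 mm above the bench. The wheel lies flat at shaker x = -80, y = 145 mm: rim 122 mm over all, rim top 88 mm above the bench. Across its hub stands a red grip bar 70 mm long (along the point's x axis, turns with the wheel), 16 mm wide, its top 116 mm above the bench.
- fader (a joint): Position of the black speed fader along its track in m, 0 = zero end (stop, towards the shaker's -y end), 0.12 = other end.
- fader_top (a point): Centre of the top of the black speed fader grip: a block 28 mm (x) x 20 mm (y, the sliding direction) x 40 mm high with a white line across its top, which is 104.5 mm above the bench. It slides along the shaker's y axis on a dark track 14 mm high at shaker x = -105 mm; at joint value 0 it is at shaker y = -130 mm.
- mark: Small yellow marker, 16 mm high, between the fader's track and the clamp channel (shaker x = -72 mm); its narrow tip points at the track. Origin under its middle on the shaker's top; its y axis is the sliding direction. The fader is on the mark when its white line has the same y as the origin.
- jar1: Loose amber jar with blue cap to be loaded, a plain cylinder 62 mm in diameter and 72 mm tall, about 250 g, bottom-heavy. Origin: centre of its underside, z axis up along the jar. May be absent (None).
- jar2: Loose amber jar with blue cap to be loaded, a plain cylinder 62 mm in diameter and 72 mm tall, about 250 g, bottom-heavy. Origin: centre of its underside, z axis up along the jar. May be absent (None).
- jar3: Loose amber jar with blue cap to be loaded, a plain cylinder 62 mm in diameter and 72 mm tall, about 250 g, bottom-heavy. Origin: centre of its underside, z axis up along the jar. May be absent (None).
- jar4: Loose amber jar with blue cap to be loaded, a plain cylinder 62 mm in diameter and 72 mm tall, about 250 g, bottom-heavy. Origin: centre of its underside, z axis up along the jar. May be absent (None).
- white_cap_jar: Bystander: clear jar with white cap, 62 mm in diameter, 72 mm tall; origin: centre of its underside. Not to be loaded.
- cutter: Bystander: yellow box cutter lying flat, 150 x 24 x 15 mm, long axis x; origin: centre of its underside.
- tape_roll: Bystander: roll of clear tape lying flat, 84 mm in diameter, 24 mm high; origin: centre of its underside.
- amber_bottle: Bystander: amber bottle with black cap, 72 mm in diameter, 170 mm tall; origin: centre of its underside.
- white_bottle: Bystander: white bottle, 64 mm in diameter, 150 mm tall; origin: centre of its underside.
- beaker: Bystander: glass beaker, 90 mm in diameter, 110 mm tall; origin: centre of its underside.
- sprayer: Bystander: spray bottle with black head, 68 mm in diameter, 161 mm tall; origin: centre of its underside.
- dish: Bystander: shallow amber glass dish, 100 mm in diameter, 30 mm high; origin: centre of its underside.
Things that resemble listed ones, but are neither listed nor needed, are in the scene too. What is shaped like the jar1 but pink or turquoise is not meant.

How it is judged:
On the way, in this order (a step that is already met when the one before it is completed fails the run):
1. the speed fader is at its zero end (value of joint fader below 0.005 m), for 0.2 s.
2. every blue-capped amber jar stands released in the clamp channel, with the fader still at zero (x of jar1 in the frame of shaker between 0.038 and 0.093 m and y of jar1 in the frame of shaker between -0.125 and 0.125 m and z of jar1 in the frame of shaker between 0.044 and 0.056 m and angle between each of jar1, jar2, jar3, jar4's own z axis and vertical below 0.12 rad and x of jar2 in the frame of shaker between 0.038 and 0.093 m and y of jar2 in the frame of shaker between -0.125 and 0.125 m and z of jar2 in the frame of shaker between 0.044 and 0.056 m and x of jar3 in the frame of shaker between 0.038 and 0.093 m and y of jar3 in the frame of shaker between -0.125 and 0.125 m and z of jar3 in the frame of shaker between 0.044 and 0.056 m and x of jar4 in the frame of shaker between 0.038 and 0.093 m and y of jar4 in the frame of shaker between -0.125 and 0.125 m and z of jar4 in the frame of shaker between 0.044 and 0.056 m and contact force between each of jar1, jar2, jar3, jar4 and the fingers below 0.3 N and value of joint fader below 0.008 m), for 0.3 s.
3. the jaw's pointer is in the green band (value of joint jaw between 0.041 and 0.0475 m and value of joint fader below 0.008 m), for 0.2 s.
4. the speed fader is at the yellow mark (y of fader_top in the frame of mark between -0.004 and 0.004 m), for 0.2 s.
At the end, for the whole second after the job is handed in: Every blue-capped jar present stands upright (within 0.12 rad) on the shaker's top between jaw and fence, at rest; the jaw stands at 41 to 47.5 mm of its travel (pointer in the green band); the fader's line is within 4 mm of the yellow mark (all of step 4 and x of jar1 in the frame of shaker between 0.038 and 0.093 m and y of jar1 in the frame of shaker between -0.125 and 0.125 m and z of jar1 in the frame of shaker between 0.044 and 0.056 m and angle between each of jar1, jar2, jar3, jar4's own z axis and vertical below 0.12 rad and x of jar2 in the frame of shaker between 0.038 and 0.093 m and y of jar2 in the frame of shaker between -0.125 and 0.125 m and z of jar2 in the frame of shaker between 0.044 and 0.056 m and x of jar3 in the frame of shaker between 0.038 and 0.093 m and y of jar3 in the frame of shaker between -0.125 and 0.125 m and z of jar3 in the frame of shaker between 0.044 and 0.056 m and x of jar4 in the frame of shaker between 0.038 and 0.093 m and y of jar4 in the frame of shaker between -0.125 and 0.125 m and z of jar4 in the frame of shaker between 0.044 and 0.056 m and value of joint jaw between 0.041 and 0.0475 m and linear speed of each of jar1, jar2, jar3, jar4 below 0.03 m/s and velocity of joint each of fader, jaw below 0.003 m/s); the robot touches nothing.
It fails at once if a bystander is moved more than 5 cm or tipped (distance of any of white_cap_jar, cutter, tape_roll, amber_bottle, white_bottle, beaker, sprayer, dish from where it was at the start of the episode above 0.05 m or angle between any of white_cap_jar, cutter, tape_roll, amber_bottle, white_bottle, beaker, sprayer, dish's own z axis and vertical above 0.6 rad).
Of jar1, jar2, jar3, jar4 only 2 to 4 are there at a start; the rules pass over those that are not, and their reading is None.
At some moment in a run one of jar1, jar2, jar3, jar4 may be knocked a few centimetres aside while the robot is not near it.
It also fails if it takes over 210 s, if anything falls off the work surface, if the arm or the gripper's body presses on something with over 40 N, if the wrist force passes 120 N, or if a joint passes its speed limit or range.

## Working session

There is one attempt and no reset: what is moved stays moved. The work goes in short steps, Python scripts to look and compute and a shell command to move; the robot and the scene stay as the last step left them, time stands still between calls to the robot, and variables do not carry over. Pictures are saved under pics/ and viewed, and the job is handed in when it is done.

```bash
ls; mkdir -p pics; python3 - <<'E'
from bench import robot
import cv2
o=robot.get_obs();print(o)
for n in("scene","top","wrist"):
    p,d=robot.snapshot(n);cv2.imwrite(f"pics/{n}0.png",p);print(n,robot.camera_info(n))
E
```

```text
pics
{'time': 0.0, 'joint_positions': array([-1.26905379e+00,  8.79649728e-02,  1.37223537e+00, -1.52702363e-05,
        1.68359025e+00, -1.03064138e-01]), 'qvel': array([ 5.32667287e-04,  4.98723840e-05, -3.50455480e-04, -5.81994323e-04,
        1.24810408e-03,  1.03773460e-03]), 'joint_torque': array([ 1.83450982e-03, -3.40179420e+01, -3.02430117e+01,  7.21206120e-02,
        3.30294832e-02, -1.71552933e-04]), 'tool_pos': array([ 0.21643896, -0.50495928,  0.17340838]), 'ee_rot': array([-3.14138162e+00,  2.18783574e-03, -1.16599113e+00]), 'wrist_force': array([-0.44279602,  0.0766237 ,  0.14678494]), 'wrist_torque': array([ 0.0088492 , -0.00553746, -0.01522631]), 'width': 0.09367093765029624}
scene {'K': array([[468.67891863,   0.        , 316.41068927],
       [  0.        , 468.67891863, 201.3312574 ],
       [  0.        ,   0.        ,   1.        ]]), 'extrinsics': array([[ 0.78389772,  0.62068614, -0.01590842, -0.46570943],
       [ 0.41142973, -0.53846464, -0.73537841, -0.11721994],
       [-0.46500531,  0.56991626, -0.67746994,  1.85376868],
       [ 0.        ,  0.        ,
[... 272 characters left out ...]
     [-0.97782855,  0.04606773, -0.20427699,  0.55698874],
       [ 0.2042611 , -0.0051023 , -0.97890315,  1.72813277],
       [ 0.        ,  0.        ,  0.        ,  1.        ]])}
wrist {'K': array([[309.70691629,   0.        , 318.12825318],
       [  0.        , 309.70691629, 197.72015222],
       [  0.        ,   0.        ,   1.        ]]), 'mount': array([[ 9.99999769e-01,  7.85474610e-05,  6.74852099e-04,
        -6.68833542e-04],
       [-2.38010760e-04,  9.70850333e-01,  2.39686409e-01,
        -6.99701703e-02],
       [-6.36353626e-04, -2.39686515e-01,  9.70850127e-01,
        -2.09997967e-01],
       [ 0.00000000e+00,  0.00000000e+00,  0.00000000e+00,
         1.00000000e+00]])}
```

View pics/scene0.png

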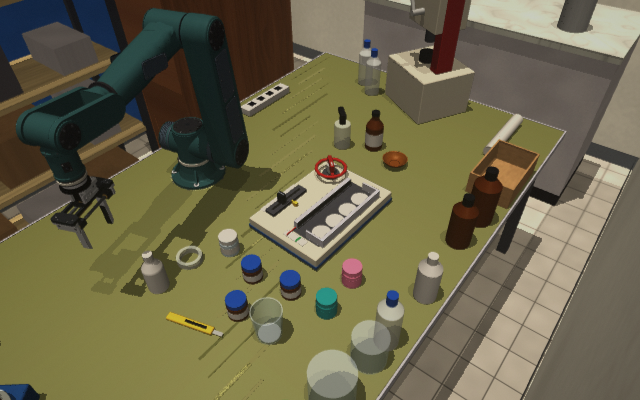

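View pics/top0.png

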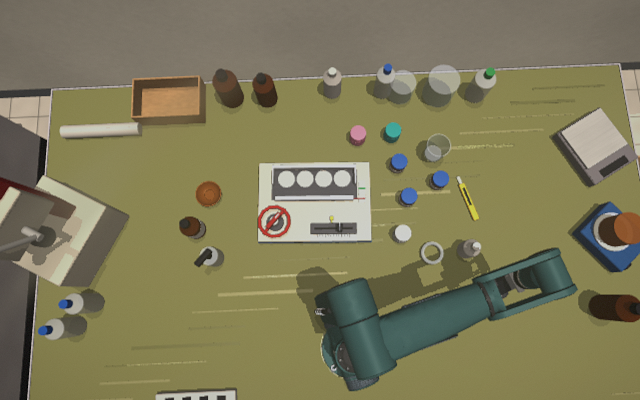

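View pics/wrist0.png

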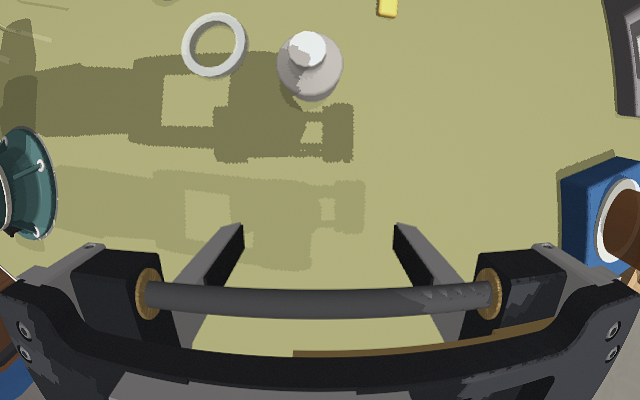

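The scene shows three amber jars with blue caps: top pixels (399,162), (440,179) and (408,196). These could be mistaken for them:
- white-cap jar (403,233)
- pink jar (358,134)
- turquoise jar (393,131)
- blue-capped clear bottles (387,72), (68,303), (47,328)
- black-capped amber bottle (190,227)

Next I'll check close crops.

```bash
cat > h.py <<'E'
import numpy as np,cv2
from scipy.spatial.transform import Rotation as Ro
from bench import robot
def ray(n,uv,z):
    c=robot.camera_info(n);K=c["K"];E=c["extrinsics"];R=E[:3,:3];t=E[:3,3]
    o=-R.T@t; out=[]
    for u,v in np.atleast_2d(uv):
        d=R.T@np.linalg.inv(K)@np.array([u,v,1.]); out.append(o+d*(z-o[2])/d[2])
    return np.array(out)
def proj(n,P):
    c=robot.camera_info(n);E=c["extrinsics"];q=(E[:3,:3]@np.atleast_2d(P).T).T+E[:3,3]
    q=(c["K"]@q.T).T; return q[:,:2]/q[:,2:]
def wray(uv,z,o=None):
    c=robot.camera_info("wrist");K=c["K"];M=c["mount"];o=o or robot.get_obs()
    T=np.eye(4);T[:3,:3]=Ro.from_euler('xyz',o['ee_rot']).as_matrix();T[:3,3]=o['tool_pos'];W=T@M;out=[]
    for u,v in np.atleast_2d(uv):
        a=np.array([(u-K[0,2])/K[0,0],(v-K[1,2])/K[1,1]]);r=np.hypot(*a)
        d=np.array([*(a/r*np.sin(r)),np.cos(r)]) if r>0 else np.array([0,0,1.])
        d=W[:3,:3]@d;p=W[:3,3];out.append(p+d*(z-p[2])/d[2])
    return np.array(out)
def blobs(m,amin=20):
    n,l,s,c=cv2.connectedComponentsWithStats(m.astype(np.uint8));return [(c[i].round(1),s[i]) for i in range(1,n) if s[i][4]>=amin]
def tool(p_world,o=None):
    """world displacement from TCP to p, in tool axes cm"""
    o=o or robot.get_obs();R=Ro.from_euler('xyz',o['ee_rot']).as_matrix()
    return (R.T@(np.array(p_world)-o['tool_pos'])*100).round(2)
E
python3 - <<'E'
import cv2
t=cv2.imread("pics/top0.png");s=cv2.imread("pics/scene0.png")
cv2.imwrite("pics/tc.png",cv2.resize(t[110:260,240:460],None,fx=3.5,fy=3.5,interpolation=2))
cv2.imwrite("pics/sc.png",cv2.resize(s[140:340,220:400],None,fx=3,fy=3,interpolation=2))
E
```

```text
(no output)
```

View pics/tc.png

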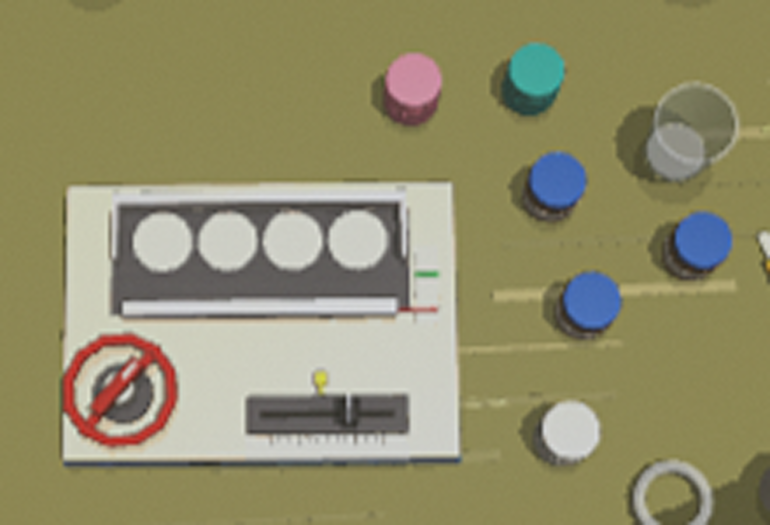

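View pics/sc.png

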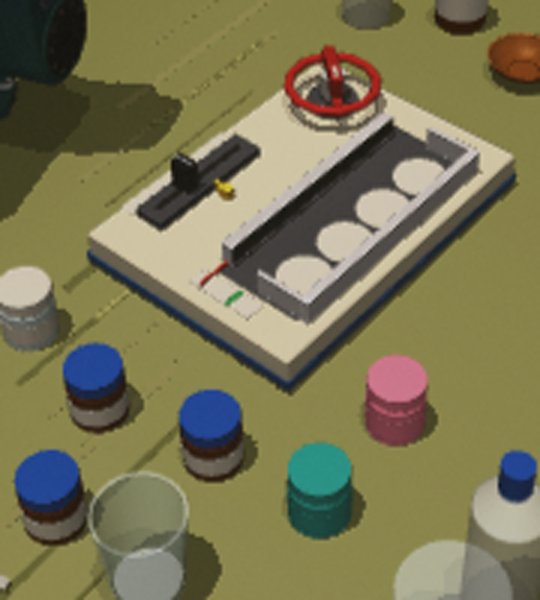

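The crops confirm the three jars, each with an amber body, white label and blue cap. The lookalikes are solid pink, solid teal and white-capped. In the top view the fader is at about (338,227), the mark at (331,218) and the wheel at (274,221). Now I'll measure.

```bash
python3 - <<'E'
from h import *
t=cv2.imread("pics/top0.png");s=cv2.imread("pics/scene0.png")
for n,im in(("top",t),("scene",s)):
    h=cv2.cvtColor(im,cv2.COLOR_BGR2HSV)
    print(n)
    blue=(h[...,0]>105)&(h[...,0]<125)&(h[...,1]>150)&(h[...,2]>90)
    for c,st in blobs(blue,60): print("blue",c,st, ray(n,c,0.072)[0].round(3))
t_h=cv2.cvtColor(t,cv2.COLOR_BGR2HSV)
m=(t_h[...,1]<60)&(t_h[...,2]>150);m[:, :255]=0;m[:,375:]=0;m[:155]=0;m[250:]=0
m=cv2.morphologyEx(m.astype(np.uint8),cv2.MORPH_CLOSE,np.ones((25,25)))
cs,_=cv2.findContours(m,0,2);c=max(cs,key=cv2.contourArea);b=cv2.boxPoints(cv2.minAreaRect(c));print(b)
w=ray("top",b,0.05);print(w.round(3),w.mean(0));print([np.linalg.norm(w[i]-w[i-1]).round(3) for i in range(4)])
y=(t_h[...,0]>22)&(t_h[...,0]<32)&(t_h[...,1]>190)&(t_h[...,2]>140)
for c,st in blobs(y,3): print("yel",c,st,ray("top",c,0.066)[0].round(3))
red=((t_h[...,0]<6)|(t_h[...,0]>174))&(t_h[...,1]>170)&(t_h[...,2]>110)
for c,st in blobs(red,3): print("red",c,st,ray("top",c,0.088)[0].round(3))
wd=(t_h[...,1]<50)&(t_h[...,2]>180)
for c,st in blobs(wd,40): 
  if 150<c[1]<260: print("white",c,st,ray("top",c,0.05)[0].round(4))
cv2.imwrite("pics/f.png",cv2.resize(t[195:245,300:370],None,fx=10,fy=10,interpolation=cv2.INTER_NEAREST))
E
```

```text
top
blue [399. 161.] [392 154  15  15 169] [ 0.667 -0.215  0.072]
blue [440.4 178.2] [433 171  16  15 175] [ 0.593 -0.364  0.072]
blue [408.9 194.7] [401 189  16  14 140] [ 0.536 -0.242  0.072]
scene
blue [250.4 261.9] [241 255  20  15 234] [ 0.536 -0.246  0.072]
blue [289.4 277.9] [280 270  20  17 260] [ 0.669 -0.22   0.072]
blue [235.  298.7] [225 290  21  18 291] [ 0.596 -0.369  0.072]
blue [392.4 295. ] [387 291  12   9  89] [ 0.938 -0.088  0.072]
blue [ 14.6 390.1] [  0 385  27  15 228] [ 0.365 -0.883  0.072]
[[256.99664 162.74031]
 [370.17236 161.2705 ]
 [371.19464 239.98448]
 [258.01892 241.4543 ]]
[[ 0.691  0.32   0.05 ]
 [ 0.677 -0.109  0.05 ]
 [ 0.378 -0.094  0.05 ]
 [ 0.392  0.321  0.05 ]] [0.53460547 0.10943866 0.05      ]
[np.float64(0.299), np.float64(0.43), np.float64(0.299), np.float64(0.415)]
red [272.7 221.4] [258 206  32  31 258] [0.458 0.261 0.088]
white [319.6 205.3] [ 258  162  113   79 4229] [0.5162 0.0896 0.05  ]
white [286.  178.6] [278 171  17  16 204] [0.6243 0.2118 0.05  ]
white [304.6 178.5] [297 171  16  16 205] [0.6213 0.1417 0.05  ]
white [323.2 178.2] [315 171  17  15 202] [0.6192 0.0716 0.05  ]
white [341.7 178. ] [334 171  16  15 202] [0.6167 0.002  0.05  ]
white [ 75.7 209.1] [  37  176   67   76 1389] [0.5445 0.998  0.05  ]
white [  6.9 201.6] [  0 188  18  33 267] [0.5851 1.2575 0.05  ]
white [314.2 197.1] [275 195  78   5 231] [0.5482 0.1084 0.05  ]
white [266.5 217.8] [262 211  15  18  71] [0.4784 0.2881 0.05  ]
white [279.8 226.6] [269 215  17  19  60] [0.4433 0.2397 0.05  ]
white [402.9 232.4] [395 225  16  16 198] [ 0.4006 -0.2122  0.05  ]
white [611.7 246.3] [597 239  31  12  80] [ 0.3143 -0.9687  0.05  ]
```

View pics/f.png

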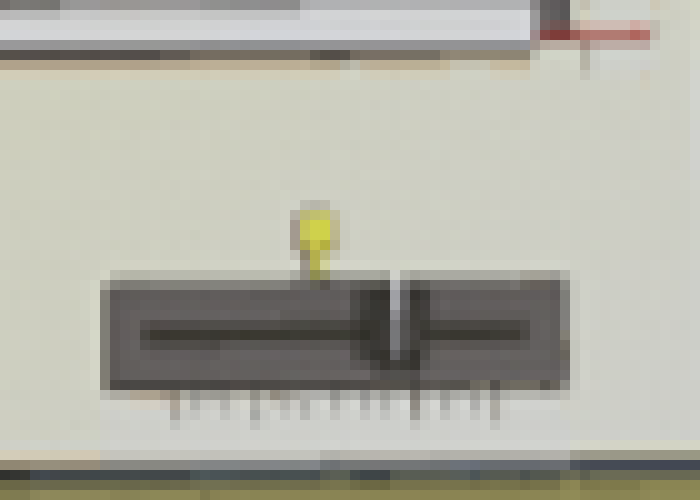

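```bash
cat >> h.py <<'E'
YAW=-0.036; SO=np.array([0.5355,0.1099,0.])
SR=Ro.from_euler('z',YAW).as_matrix()
def S2W(p): return SO+SR@np.array(p,float)
def W2S(p): return SR.T@(np.array(p)-SO)
E
python3 - <<'E'
from h import *
print("fader",[W2S(q).round(4) for q in (ray("top",[339.9,226.3],.1045)[0],)])
print("mark",W2S(ray("top",[331.5,218.3],.062)[0]).round(4), W2S(ray("top",[331.6,221.5],.05)[0]).round(4))
print("track ends",W2S(ray("top",[310.3,228],.064)[0]).round(4),W2S(ray("top",[357,228],.064)[0]).round(4))
for n,z,uv in (("turq",.072,(393,130)),("pink",.072,(358,133.5)),("beaker0",0.0,(433,154)),("beakerTop",.11,(439,145)),("white",.072,(403,232)),("tape",.024,(432,253))): print(n,ray("top",uv,z)[0].round(3))
f=ray("top",[339.9,226.3],.1045)[0]; print(f); print("tool",tool([f[0],f[1],.075]))
print('wheel',S2W([-.08,.145,.113]))
s=cv2.imread("pics/scene0.png")
cv2.imwrite("pics/s2.png",cv2.resize(s[175:255,240:350],None,fx=7,fy=7,interpolation=2))
E
```

```text
fader [array([-0.1056, -0.0943,  0.1045])]
mark [-0.0698 -0.0647  0.062 ] [-0.0799 -0.065   0.05  ]
track ends [-0.1051  0.0132  0.064 ] [-0.107  -0.1575  0.064 ]
turq [ 0.789 -0.202  0.072]
pink [ 0.782 -0.068  0.072]
beaker0 [ 0.708 -0.361  0.   ]
beakerTop [ 0.71  -0.361  0.11 ]
white [ 0.399 -0.209  0.072]
tape [ 0.322 -0.318  0.024]
[0.42660109 0.01947505 0.1045    ]
tool [-39.93 -39.97   9.94]
wheel [0.46077071 0.25768543 0.113     ]
```

View pics/s2.png

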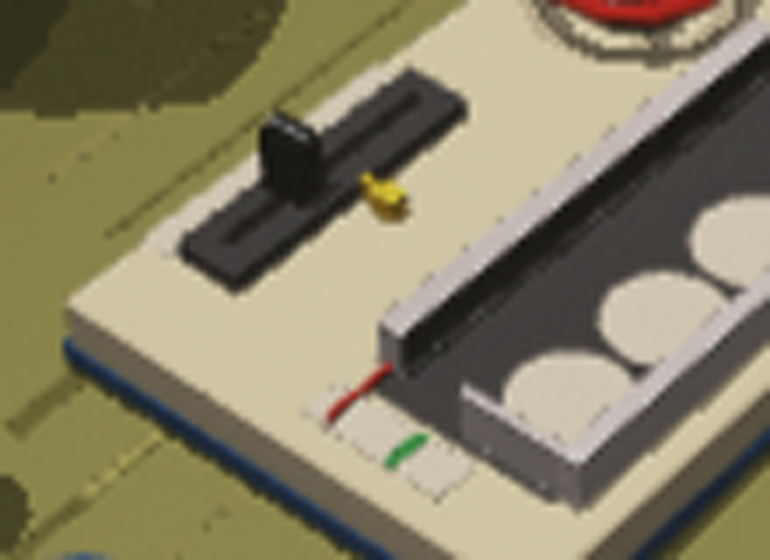

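Next I'll raise the arm, travel to above the fader, and turn so the jaws lie along shaker y.

```bash
python3 -m inch '0 0 -5 0 0; 0 0 -5 0 0; -20 -20 -5 0.22 0; -20 -20 -5 0.22 0; -20 -20 -5 0.22 0; -20 -20 -5 0.22 0; -20 -20 -5 0.22 0; -20 -20 -5 0.22 0; -20 -20 -5 0.22 0; -39.9 -40 -2 0.44 0; -39.9 -40 -2 0.44 0; -39.9 -40 -2 0.44 0; -39.9 -40 -2 0.44 0; -39.9 -40 -2 0.44 0; -39.9 -40 -2 0.44 0; -39.9 -40 -2 0.44 0; -39.9 -40 -2 0.44 0; -39.9 -40 -2 0.44 0; -39.9 -40 -2 0.44 0'
python3 - <<'E'
from h import *
o=robot.get_obs();p,d=robot.snapshot("wrist");cv2.imwrite("pics/w1.png",p)
print(o['tool_pos'],o['ee_rot'],o['joint_positions'],o['wrist_force'])
E
```

```text
time: 1.73
tool_pos: [0.4274, 0.0189, 0.1949]
ee_rot: [-3.141, 0.001, -1.605]
wrist_force: [0.6, 0.1, 1.2]
width: 0.0937
[0.42740873 0.01886729 0.19492326] [-3.14090892e+00  5.86041524e-04 -1.60488319e+00] [-8.91316246e-02 -1.92228277e-01  1.59730385e+00  6.31353043e-04
  1.73586659e+00  1.51585572e+00] [0.61804325 0.12992411 1.15528929]
```

View pics/w1.png

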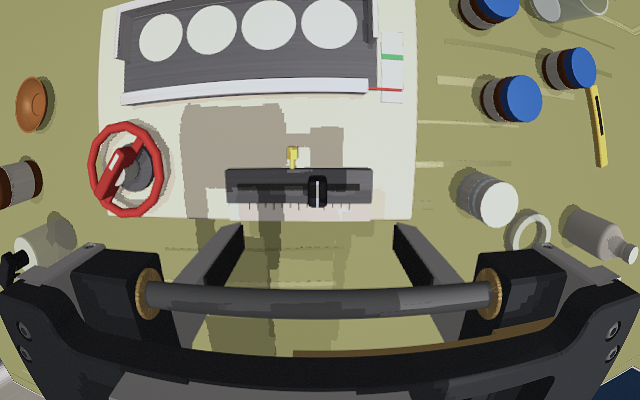

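The wrist view shows the fader top at about (317,190) and the mark at (292,155), with the discs, scale and wheel in clear view. I'll cast rays to check this against the top camera.

```bash
python3 - <<'E'
from h import *
im=cv2.imread("pics/w1.png")
cv2.imwrite("pics/w1c.png",cv2.resize(im[140:220,220:380],None,fx=5,fy=5,interpolation=2))
for n,uv,z in(("fader",(317,186),.1045),("mark",(293,152),.066),("trkL",(226,187),.064),("trkR",(373,187),.064),("d1",(160.5,37),.05),("d4",(329,23),.05)):
    q=wray(uv,z)[0];print(n,q.round(4),W2S(q).round(4))
E
```

```text
fader [0.4349 0.0198 0.1045] [-0.0973 -0.0937  0.1045]
mark [0.4661 0.0452 0.066 ] [-0.067  -0.0672  0.066 ]
trkL [0.4296 0.1257 0.064 ] [-0.1064  0.012   0.064 ]
trkR [ 0.4233 -0.0433  0.064 ] [-0.1066 -0.1572  0.064 ]
d1 [0.6232 0.209  0.05  ] [0.0841 0.1022 0.05  ]
d4 [ 6.152e-01 -3.000e-04  5.000e-02] [ 0.0836 -0.1072  0.05  ]
```

View pics/w1c.png

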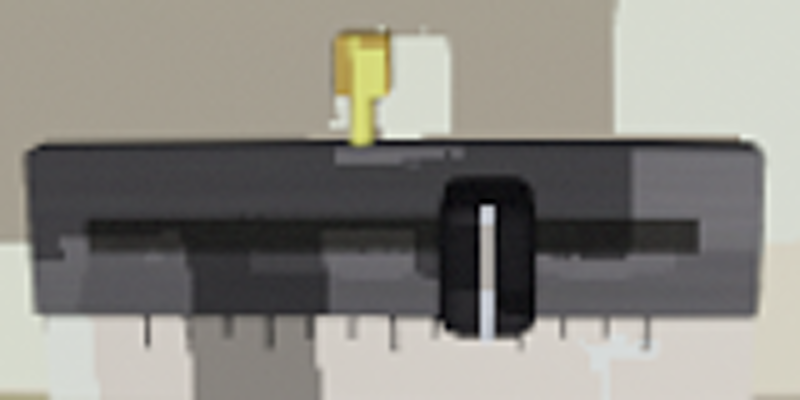

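```bash
python3 -m inch '0 0 4 0 0; 0 0 8 0 0; 0 0 11.5 0 0; 0 0 11.5 0 0; 0 0 11.5 0 0.5; 0 0 11.5 0 0.8; 0 0 11.5 0 1; 0 0 11.5 0 1; 0 0 11.5 0 1; 0 0 11.5 0 1; 0 0 11.5 0 1; 0 0 11.5 0 1'
```

```text
time: 2.78
tool_pos: [0.4276, 0.0183, 0.0803]
ee_rot: [-3.14, 0.001, -1.607]
wrist_force: [0.2, 0.7, -0.4]
width: 0.044
```

```bash
python3 -m inch '0 0 0 0 1; 0 0 0 0 1; 0 0 0 0 1; 0 0 0 0 1; 0 0 0 0 1'
```

```text
time: 3.2
tool_pos: [0.4275, 0.0183, 0.0803]
ee_rot: [-3.14, 0.001, -1.607]
wrist_force: [-0.8, 0.6, 0.3]
width: 0.0106
```

```bash
python3 - <<'E'
from h import *
p,d=robot.snapshot("wrist");cv2.imwrite("pics/w2.png",p)
p,d=robot.snapshot("scene");cv2.imwrite("pics/s3.png",cv2.resize(p[150:280,220:360],None,fx=5,fy=4.5))
print(robot.get_obs()['width'])
E
```

```text
0.0031786256693361317
```

View pics/w2.png

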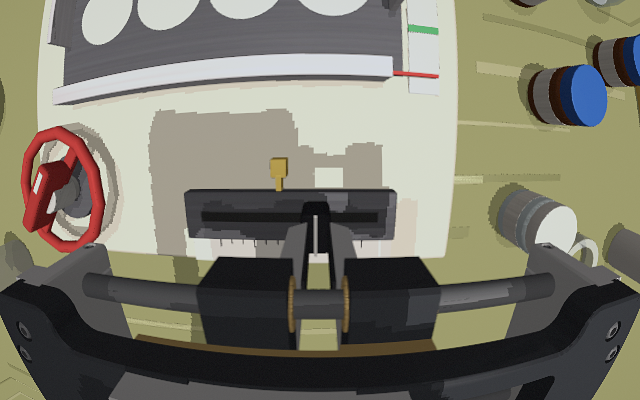

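View pics/s3.png

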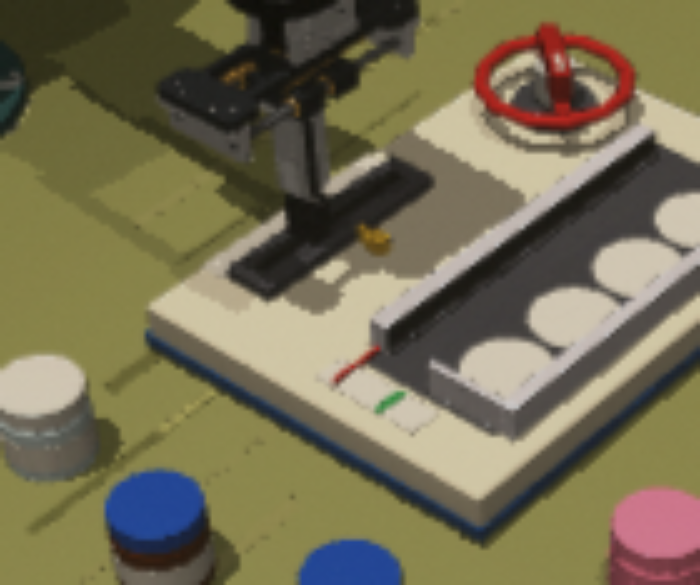

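```bash
python3 - <<'E'
from h import *
o=robot.get_obs();p,d=robot.snapshot("wrist");cv2.imwrite("pics/w3.png",cv2.resize(p[170:300,240:400],None,fx=5,fy=4.5,interpolation=2))
print(o['width'],o['tool_pos'])
for uv in((316,212),(316,218),(316,235),(316,248)): print(uv,d[uv[1],uv[0]],wray(uv,.1045)[0].round(4),wray(uv,.064)[0].round(4))
E
```

```text
0.0031786256693361317 [0.42754992 0.01831715 0.08029677]
(316, 212) 0.20098841 [0.4422 0.0199 0.1045] [0.4303 0.0206 0.064 ]
(316, 218) 0.1935478 [0.4383 0.02   0.1045] [0.4255 0.0208 0.064 ]
(316, 235) 0.19633211 [0.4268 0.0205 0.1045] [0.4116 0.0213 0.064 ]
(316, 248) 0.19938697 [0.4178 0.0208 0.1045] [0.4005 0.0217 0.064 ]
```

View pics/w3.png

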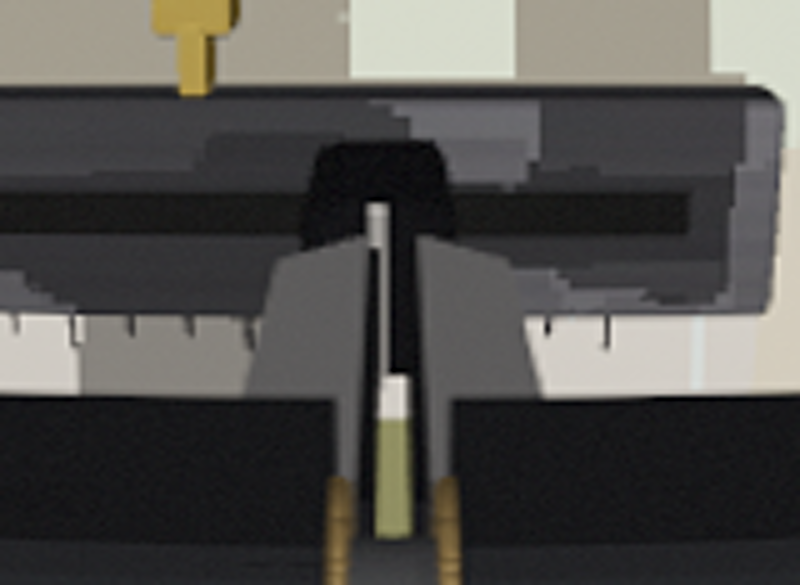

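```bash
python3 - <<'E'
from h import *
o=robot.get_obs();p,d=robot.snapshot("wrist")
c=robot.camera_info("wrist");M=c["mount"];K=c["K"];T=np.eye(4);T[:3,:3]=Ro.from_euler('xyz',o['ee_rot']).as_matrix();T[:3,3]=o['tool_pos'];W=T@M
def dp(u,v):
    a=np.array([(u-K[0,2])/K[0,0],(v-K[1,2])/K[1,1]]);r=np.hypot(*a);r0=np.array([*(a/r*np.sin(r)),np.cos(r)]);q=r0/r0[2]*d[v,u];return (W[:3,:3]@q+W[:3,3]).round(4)
for uv in((302,228),(306,232),(330,232),(325,232),(300,250),(316,220),(310,218),(316,212),(316,205),(300,205),(316,240),(316,255)): print(uv,d[uv[1],uv[0]].round(4),dp(*uv))
s,ds=robot.snapshot("scene")
cv2.imwrite("pics/s4.png",cv2.resize(s[160:230,250:330],None,fx=9,fy=8,interpolation=2))
print(proj("scene",[[.4266,.0195,.1045],[.4275,.0183,.0803]]))
print(o['width'],o['wrist_force'])
E
```

```text
(302, 228) 0.1791 [0.4375 0.0281 0.1206]
(306, 232) 0.1707 [0.4381 0.0254 0.1292]
(330, 232) 0.1718 [0.4372 0.0121 0.1281]
(325, 232) 0.1713 [0.4375 0.0149 0.1286]
(300, 250) 0.1464 [0.4381 0.0274 0.1542]
(316, 220) 0.194 [0.4372 0.0201 0.1053]
(310, 218) 0.1962 [0.4379 0.0239 0.1029]
(316, 212) 0.2015 [0.44   0.02   0.0969]
(316, 205) 0.218 [0.4401 0.0201 0.0799]
(300, 205) 0.2357 [0.4359 0.0326 0.0628]
(316, 240) 0.1642 [0.436  0.0199 0.1363]
(316, 255) 0.1451 [0.4361 0.0198 0.156 ]
[[280.91346467 192.79862628]
 [281.35098226 198.35263753]]
0.0011007270575750575 [-0.37025256 -0.9704924  -0.00372206]
```

View pics/s4.png

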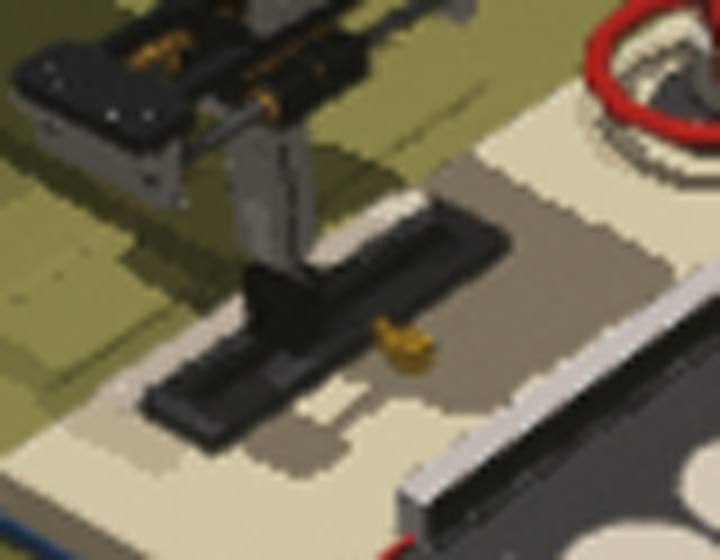

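The width reads about 1 mm, so the pads seem to have closed without stopping on the block. I'll nudge toward the zero end to see whether the fader follows.

```bash
python3 -m inch '0.5 0 0 0 1; 1 0 0 0 1; 1.5 0 0 0 1; 1.5 0 0 0 1; 1.5 0 0 0 1'
python3 - <<'E'
from h import *
p,d=robot.snapshot("wrist");cv2.imwrite("pics/w4.png",cv2.resize(p[150:300,220:420],None,fx=4,fy=4,interpolation=2))
t,d=robot.snapshot("top");cv2.imwrite("pics/t4.png",cv2.resize(t[195:265,290:380],None,fx=8,fy=8,interpolation=2))
E
```

```text
time: 3.87
tool_pos: [0.427, 0.0029, 0.0803]
ee_rot: [-3.14, 0.001, -1.608]
wrist_force: [-0.1, -0.2, -0.3]
width: 0.0004
```

View pics/w4.png

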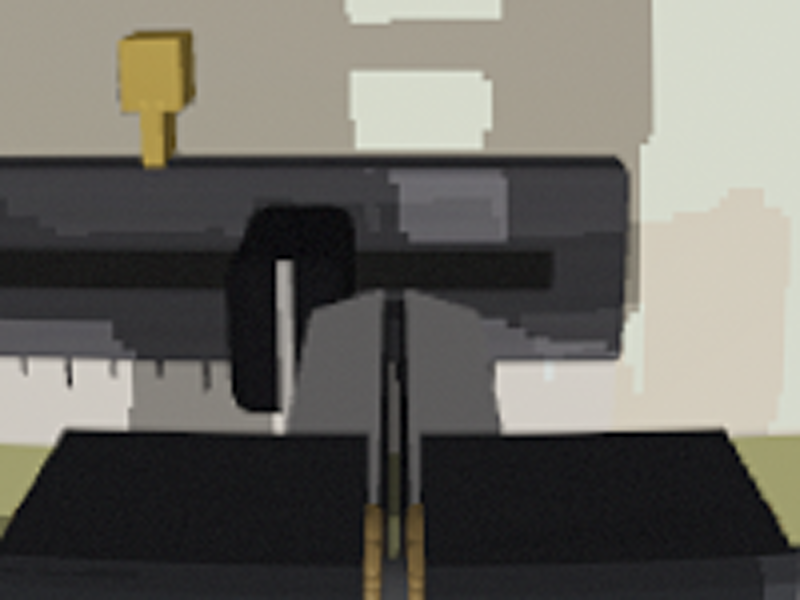

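View pics/t4.png

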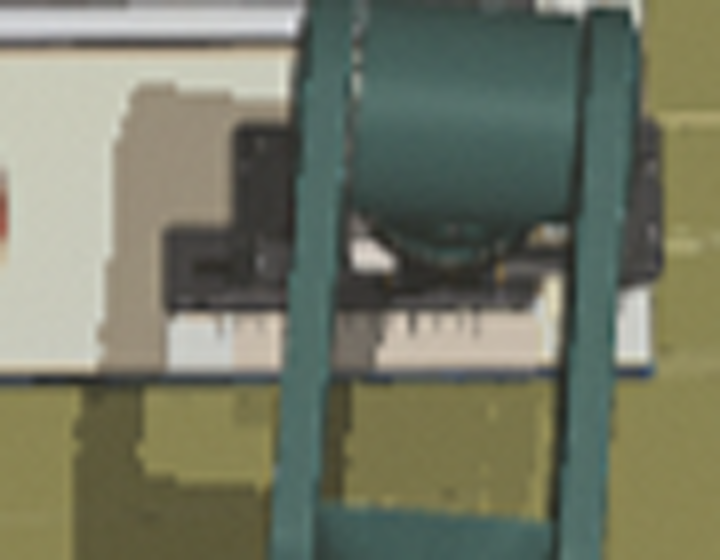

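The fader didn't follow. The tip pixels in the wrist view (row 222) and the scene view (row 194, where the TCP projects to row 198) suggest the fingers end 20–30 mm above the reported TCP, so they are just over the fader top. I'll open, recentre and go down in small steps while watching the force.

```bash
python3 -m inch '0 0 -0.5 0 0; -0.8 0 -0.5 0 0; -1.65 0 -0.5 0 0; -1.65 0 -0.5 0 0; -1.65 0 -0.5 0 0; -1.65 0 -0.5 0 0;-1.65 0 -0.5 0 0; -1.65 0 0 0 0; -1.65 0 0.5 0 0; -1.65 0 0.5 0 0; -1.65 0 1 0 0; -1.65 0 1 0 0'
python3 - <<'E'
from h import *
o=robot.get_obs();p,d=robot.snapshot("scene");cv2.imwrite("pics/s5.png",cv2.resize(p[150:230,240:340],None,fx=8,fy=7,interpolation=2))
print(o['tool_pos'],o['wrist_force'],o['width']);print(proj("scene",[o['tool_pos']+np.array([0,dy,dz]) for dy in(-.053,.053) for dz in(0,.03)]))
E
```

```text
time: 4.97
tool_pos: [0.4269, 0.0197, 0.0691]
ee_rot: [3.141, 0.001, -1.607]
wrist_force: [0.6, -0.1, -0.4]
width: 0.0772
[0.42689109 0.01967673 0.06914321] [ 0.60401393 -0.07346101 -0.44770666] 0.0771587834231353
[[271.33830331 208.85426117]
 [270.61194366 202.36215344]
 [291.67879342 192.36454701]
 [291.23305854 185.90745397]]
```

View pics/s5.png

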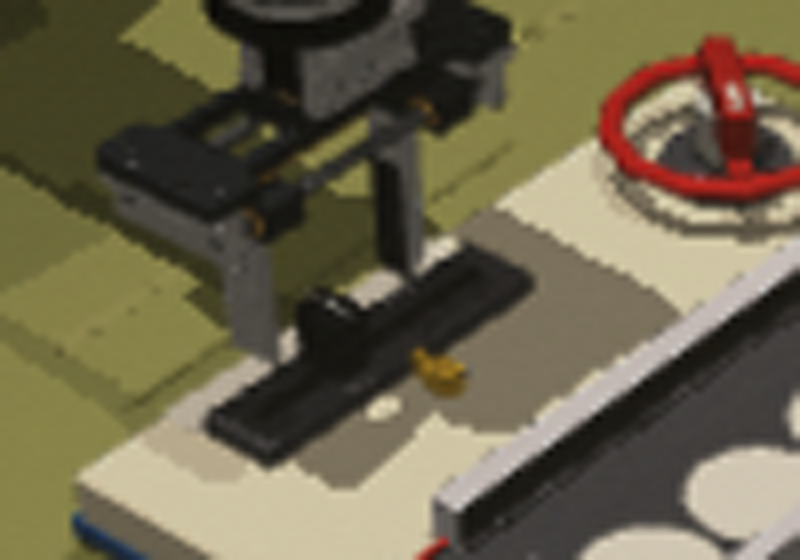

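In the scene view the tips sit at (273.8,201.4) and (291.2,189.3), about 24 mm above the reported TCP. So I'll work with true tip z ≈ TCP z + 0.024–0.028.

```bash
python3 -m inch '0 0 0.8 0 0; 0 0 1.7 0 0; 0 0 1.7 0 0; 0 0 1.7 0 0; 0 0 1.7 0 0.5; 0 0 1.7 0 1; 0 0 1.7 0 1; 0 0 1.7 0 1; 0 0 1.7 0 1; 0 0 1.7 0 1; 0 0 1.7 0 1; 0 0 1.7 0 1; 0 0 1.7 0 1; 0 0 1.7 0 1'
```

```text
time: 6.18
tool_pos: [0.4271, 0.0197, 0.0526]
ee_rot: [3.141, 0.001, -1.607]
wrist_force: [0.2, 0.5, 0.2]
width: 0.0306
```

```bash
python3 -m inch '0 0 0 0 1; 0 0 0 0 1; 0 0 0 0 1; 0 0 0 0 1; 0 0 0 0 1'
```

```text
time: 6.6
tool_pos: [0.4271, 0.0198, 0.0526]
ee_rot: [3.141, 0.001, -1.607]
wrist_force: [-0.1, 0.7, 0.2]
width: 0.0196
```

Gripped at 19.6 mm. I'll slide it to zero.

```bash
python3 -m inch '0.5 0 0 0 1; 1 0 0 0 1; 1.5 0 0 0 1; 2 0 0 0 1; 2.5 0 0 0 1; 3 0 0 0 1; 3.5 0 0 0 1; 3.7 0 0 0 1; 3.8 0 0 0 1; 3.8 0 0 0 1; 3.8 0 0 0 1'
```

```text
time: 7.52
tool_pos: [0.4257, -0.0176, 0.0526]
ee_rot: [3.141, 0.002, -1.607]
wrist_force: [0.5, 4.2, 1.1]
width: 0.0197
```

```bash
python3 -m inch '0.2 0 0 0 1; 0.3 0 0 0 1; 0.3 0 0 0 1; 0.3 0 0 0 1'
```

```text
time: 7.85
tool_pos: [0.4257, -0.0176, 0.0526]
ee_rot: [3.142, 0.008, -1.606]
wrist_force: [1.1, 10.3, 1.3]
width: 0.0196
```

It's at the stop: the force rose and the position stayed fixed at TCP y = -0.0176. I'll release, raise and look.

```bash
python3 -m inch '-0.2 0 0 0 0; -0.1 0 0 0 0; -0.1 0 0 0 0; -0.1 0 0 0 0; -0.1 0 0 0 0; -0.1 0 -4 0 0; -0.1 0 -8 0 0; -0.1 0 -12 0 0; -0.1 0 -14 0 0;-0.1 0 -14 0 0;-0.1 0 -14 0 0'
python3 - <<'E'
from h import *
o=robot.get_obs();p,d=robot.snapshot("wrist");cv2.imwrite("pics/w6.png",p);print(o['tool_pos'])
E
```

```text
time: 8.77
tool_pos: [0.4266, -0.0182, 0.1939]
ee_rot: [-3.138, 0.007, -1.606]
wrist_force: [-0.8, -0.6, -0.5]
width: 0.0894
[ 0.42656888 -0.01824632  0.19391679]
```

View pics/w6.png

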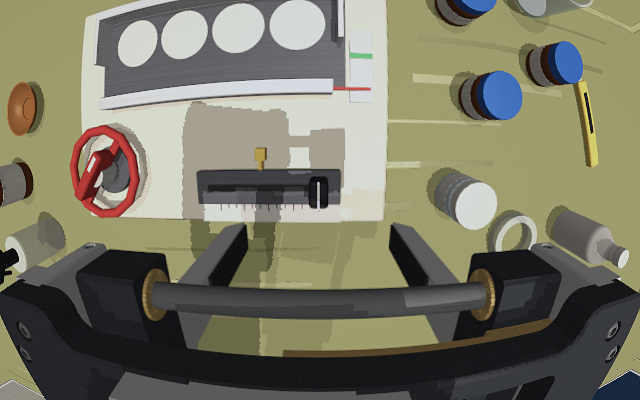

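The fader (318,193) stands at the zero end of its track. Jars next, starting with the nearest at (0.536,-0.243).

```bash
python3 - <<'E'
from h import *
im=cv2.imread("pics/w6.png");h=cv2.cvtColor(im,cv2.COLOR_BGR2HSV)
blue=(h[...,0]>105)&(h[...,0]<125)&(h[...,1]>150)&(h[...,2]>150)
for c,st in blobs(blue,100): print(c,st,wray(c,.072)[0].round(3))
print(tool([.536,-.243,.1]),robot.get_obs()['ee_rot'])
E
```

```text
[480.1   4.1] [462   0  34  11 277] [ 0.643 -0.216  0.072]
[568.4  61.8] [555  41  28  42 863] [ 0.591 -0.359  0.072]
[502.1  94.8] [ 483   71   39   49 1452] [ 0.532 -0.238  0.072]
[ 22.16 -11.85   9.03] [ 3.14105256  0.00769777 -1.60636266]
```

```bash
python3 -m inch '22 -11.7 0 -0.5 0; 22 -11.7 0 -0.5 0; 22 -11.7 0 -0.5 0; 22 -11.7 0 -0.5 0; 22 -11.7 0 -1 0; 22 -11.7 0 -1 0; 22 -11.7 0 -1 0; 22 -11.7 0 -1 0; 22 -11.7 0 -1.57 0; 22 -11.7 0 -1.57 0; 22 -11.7 0 -1.57 0; 22 -11.7 0 -1.57 0; 22 -11.7 0 -1.57 0; 22 -11.7 0 -1.57 0; 22 -11.7 0 -1.57 0'
python3 - <<'E'
from h import *
o=robot.get_obs();p,d=robot.snapshot("wrist");cv2.imwrite("pics/w7.png",p);print(o['tool_pos'],o['ee_rot'],o['joint_positions'])
im=p;h=cv2.cvtColor(im,cv2.COLOR_BGR2HSV)
blue=(h[...,0]>105)&(h[...,0]<125)&(h[...,1]>150)&(h[...,2]>150)
for c,st in blobs(blue,100): print(c,st,wray(c,.072,o)[0].round(3),tool(wray(c,.072,o)[0],o))
E
```

```text
time: 10.07
tool_pos: [0.5336, -0.2416, 0.1878]
ee_rot: [-3.132, 0.004, -0.039]
wrist_force: [-0.6, -0.3, 0.7]
width: 0.0935
[ 0.53362856 -0.24158237  0.18782649] [-3.13208055  0.00434622 -0.03884966] [-0.52605698  0.17177902  1.25053145  0.0064497   1.72757268 -0.48620603]
[438.3 161.7] [ 413  136   48   53 1537] [ 0.668 -0.215  0.072] [13.42 -3.09 11.55]
[374.3 279.5] [348 266  47  23 675] [ 0.597 -0.354  0.072] [ 6.79 11.12 11.45]
```

View pics/w7.png

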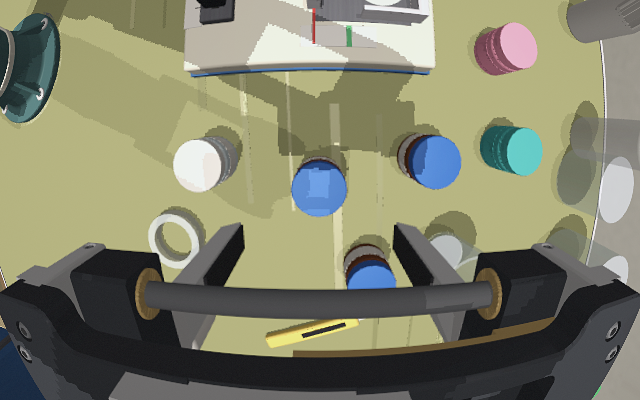

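The target jar's cap is centred at (319.5,188), between the fingers. The gap to each neighbour is wide.

```bash
python3 - <<'E'
from h import *
q=wray((319.5,188.5),.072)[0];print(q,tool([q[0],q[1],.018]))
E
```

```text
[ 0.53541076 -0.24099271  0.072     ] [ 0.22  0.09 17.03]
```

```bash
python3 -m inch '0.2 0 4 0 0; 0.2 0 8 0 0; 0.2 0 12 0 0; 0.2 0 15 0 0; 0.2 0 17 0 0; 0.2 0 17 0 0; 0.2 0 17 0 0; 0.2 0 17 0 0.6; 0.2 0 17 0 1; 0.2 0 17 0 1; 0.2 0 17 0 1; 0.2 0 17 0 1; 0.2 0 17 0 1; 0.2 0 17 0 1; 0.2 0 17 0 1; 0.2 0 17 0 1'
python3 - <<'E'
from h import *
p,d=robot.snapshot("scene");cv2.imwrite("pics/s7.png",cv2.resize(p[180:340,180:360],None,fx=4,fy=3.7,interpolation=2))
E
```

```text
time: 11.45
tool_pos: [0.5347, -0.2405, 0.0195]
ee_rot: [-3.133, 0.004, -0.039]
wrist_force: [-4.7, -0.1, 5.5]
width: 0.0614
```

View pics/s7.png

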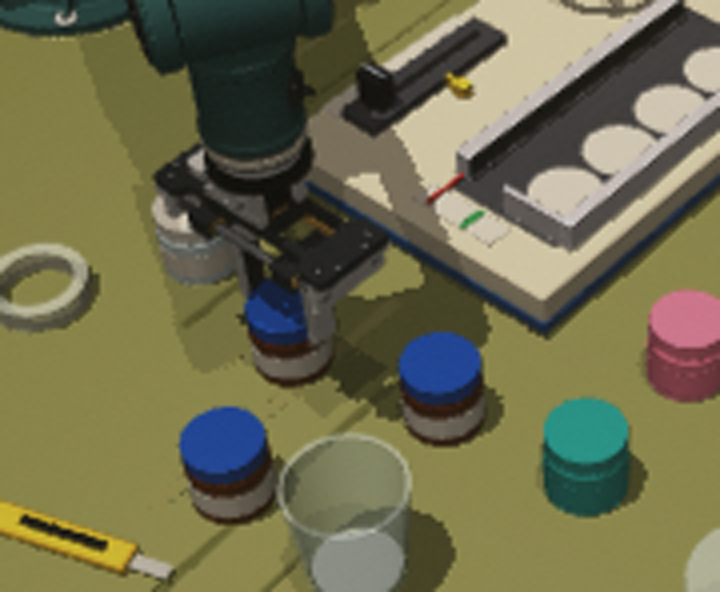

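Gripped at 61 mm, with the fingers on the upper half of the jar. I'll lift it and carry it to the far slot.

```bash
python3 - <<'E'
from h import *
for y in(.095,0,-.095): print(y,S2W([.082,y,.0685]),tool(S2W([.082,y,.0685])))
E
python3 -m inch '0 0 -3 0 1; 0 0 -7 0 1; 0 0 -11 0 1; 0 0 -15 0 1; 0 0 -17 0 1; 0 0 -17 0 1; 0 0 -17 0 1; 0 0 -17 0 1'
```

```text
0.095 [0.62086613 0.20188708 0.0685    ] [  6.87 -44.58  -4.56]
0 [0.61744687 0.10694864 0.0685    ] [  6.89 -35.08  -4.64]
-0.095 [0.61402761 0.01201019 0.0685    ] [  6.92 -25.58  -4.72]
time: 12.17
tool_pos: [0.5344, -0.2412, 0.1862]
ee_rot: [-3.131, 0.009, -0.039]
wrist_force: [-0.8, -0.4, -2.7]
width: 0.0618
```

```bash
python3 -m inch '6.9 -44.6 0 0 1; 6.9 -44.6 0 0 1; 6.9 -44.6 0 0 1; 6.9 -44.6 0 0 1; 6.9 -44.6 0 0 1; 6.9 -44.6 0 0 1; 6.9 -44.6 0 0 1; 6.9 -44.6 0 0 1; 6.9 -44.6 0 0 1; 6.9 -44.6 0 0 1; 6.9 -44.6 0 0 1; 6.9 -44.6 0 0 1; 6.9 -44.6 0 0 1; 6.9 -44.6 0 0 1; 6.9 -44.6 0 0 1'
python3 - <<'E'
from h import *
o=robot.get_obs();print(o['tool_pos'],tool(S2W([.082,.095,.071])),o['ee_rot'])
p,d=robot.snapshot("wrist");cv2.imwrite("pics/w8.png",p)
E
```

```text
time: 13.42
tool_pos: [0.62, 0.2002, 0.1885]
ee_rot: [-3.132, 0.012, -0.04]
wrist_force: [0.1, 0.2, -2.9]
width: 0.0616
[0.61995863 0.20021416 0.1884921 ] [ 0.22 -0.06 11.75] [-3.13214878  0.01180197 -0.04027609]
```

View pics/w8.png

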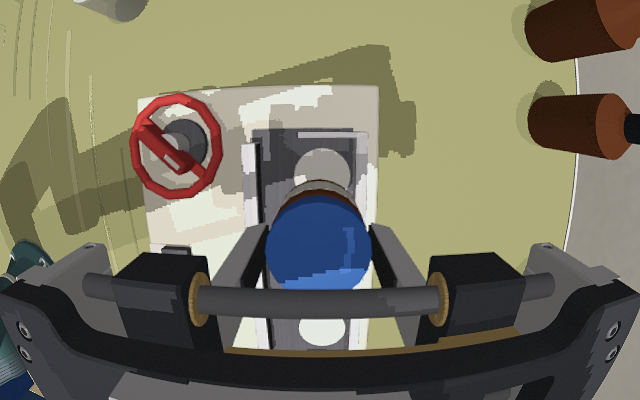

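The jar is centred over the channel at the far slot. I'll lower and release it.

```bash
python3 -m inch '0.2 0 4 0 1; 0.2 0 8 0 1; 0.2 0 10.5 0 1; 0.2 0 11.3 0 1; 0.2 0 11.7 0 1; 0.2 0 11.8 0 1; 0.2 0 11.8 0 1; 0.2 0 11.8 0 0.7; 0.2 0 11.8 0 0.3; 0.2 0 11.8 0 0; 0.2 0 11.8 0 0; 0.2 0 11.8 0 0; 0.2 0 11.8 0 0; 0.2 0 11.8 0 0'
```

```text
time: 14.63
tool_pos: [0.6212, 0.2013, 0.0715]
ee_rot: [-3.132, 0.01, -0.041]
wrist_force: [0.7, -0.1, 0.0]
width: 0.0933
```

```bash
python3 -m inch '0 0 -3 0 0; 0 0 -6 0 0; 0 0 -10 0 0; 0 0 -13 0 0; 0 0 -13 0 0; 0 0 -13 0 0'
python3 - <<'E'
from h import *
o=robot.get_obs();p,d=robot.snapshot("wrist");cv2.imwrite("pics/w9.png",p);print(o['tool_pos'],o['ee_rot'])
p,d=robot.snapshot("scene");cv2.imwrite("pics/s9.png",cv2.resize(p[140:340,200:420],None,fx=3.5,fy=3,interpolation=2))
E
```

```text
time: 15.13
tool_pos: [0.6239, 0.2003, 0.205]
ee_rot: [-3.13, 0.004, -0.041]
wrist_force: [0.3, 0.8, 0.4]
width: 0.0938
[0.62386456 0.20025944 0.20498472] [-3.12990852  0.00384675 -0.04062355]
```

View pics/w9.png

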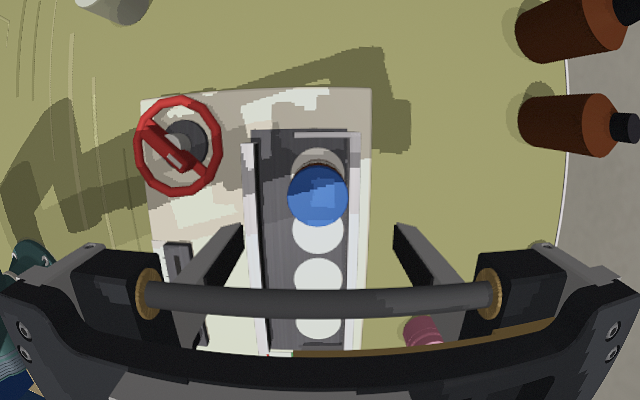

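View pics/s9.png

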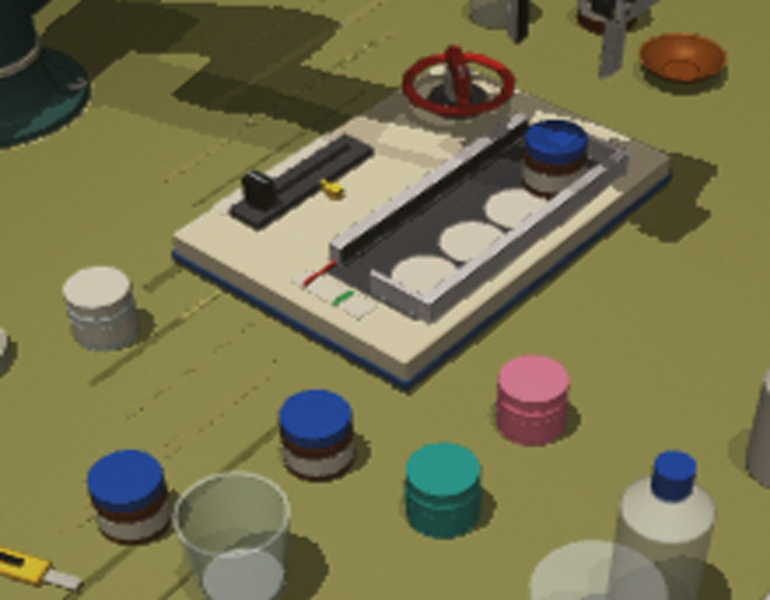

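Jar 1 stands upright in the far slot. Next is jar A at (0.667,-0.216).

```bash
python3 - <<'E'
from h import *
print(tool([.668,-.217,.19]))
t,d=robot.snapshot("top");h=cv2.cvtColor(t,cv2.COLOR_BGR2HSV)
blue=(h[...,0]>105)&(h[...,0]<125)&(h[...,1]>150)&(h[...,2]>90)
for c,st in blobs(blue,60): print("blue",c,st, ray("top",c,0.072)[0].round(3))
E
```

```text
[ 6.31 41.46  0.54]
blue [399.  160.9] [392 154  15  15 166] [ 0.667 -0.215  0.072]
blue [440.5 178.1] [433 172  16  14 171] [ 0.594 -0.364  0.072]
```

```bash
python3 -m inch '6.3 41.5 0.5 0 0; 6.3 41.5 0.5 0 0; 6.3 41.5 0.5 0 0; 6.3 41.5 0.5 0 0; 6.3 41.5 0.5 0 0; 6.3 41.5 0.5 0 0; 6.3 41.5 0.5 0 0; 6.3 41.5 0.5 0 0; 6.3 41.5 0.5 0 0; 6.3 41.5 0.5 0 0; 6.3 41.5 0.5 0 0; 6.3 41.5 0.5 0 0; 6.3 41.5 0.5 0 0; 6.3 41.5 0.5 0 0'
python3 - <<'E'
from h import *
o=robot.get_obs();p,d=robot.snapshot("wrist");cv2.imwrite("pics/w10.png",p);print(o['tool_pos'],o['ee_rot'])
h=cv2.cvtColor(p,cv2.COLOR_BGR2HSV)
blue=(h[...,0]>102)&(h[...,0]<125)&(h[...,1]>110)&(h[...,2]>150)
for c,st in blobs(blue,100): q=wray(c,.072,o)[0];print(c,st,q.round(3),tool([q[0],q[1],.018],o))
E
```

```text
time: 16.45
tool_pos: [0.6672, -0.2156, 0.1885]
ee_rot: [-3.131, 0.016, -0.039]
wrist_force: [0.2, -0.1, -0.9]
width: 0.094
[ 0.66724854 -0.21563953  0.18854067] [-3.13127596  0.01563419 -0.0389521 ]
[635.9 174.2] [632 159   8  29 195] [ 1.195 -0.203  0.072] [52.93 -3.11 16.26]
[319.6 190.4] [ 293  167   54   49 2111] [ 0.667 -0.217  0.072] [ 0.29  0.31 17.05]
[267.4 321.2] [250 318  36   9 201] [ 0.594 -0.387  0.072] [-6.42 17.54 16.98]
```

View pics/w10.png

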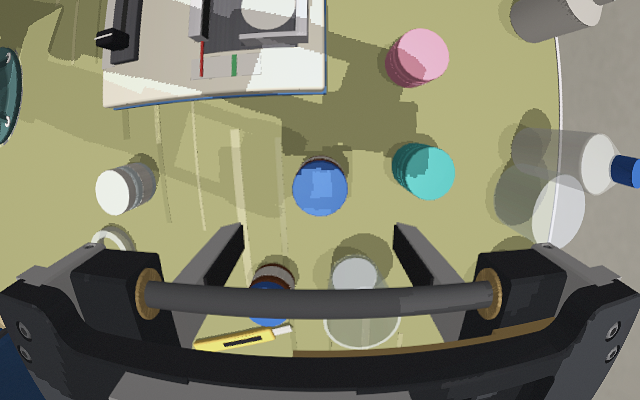

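The jar cap is centred at (320,188), and the turquoise jar at (425,172) is clear of the fingers.

```bash
python3 -m inch '0.2 0.1 4 0 0; 0.2 0.1 8 0 0; 0.2 0.1 12 0 0; 0.2 0.1 15 0 0; 0.2 0.1 17 0 0; 0.2 0.1 17 0 0; 0.2 0.1 17 0 0; 0.2 0.1 17 0 0.6; 0.2 0.1 17 0 1; 0.2 0.1 17 0 1; 0.2 0.1 17 0 1; 0.2 0.1 17 0 1; 0.2 0.1 17 0 1; 0.2 0.1 17 0 1; 0.2 0.1 17 0 1; 0.2 0.1 17 0 1;0.2 0.1 17 0 1; 0.2 0.1 17 0 1'
python3 -m inch '0 0 -3 0 1; 0 0 -7 0 1; 0 0 -11 0 1; 0 0 -15 0 1; 0 0 -17 0 1; 0 0 -17 0 1; 0 0 -17 0 1; 0 0 -17 0 1'
python3 - <<'E'
from h import *
print(tool(S2W([.082,0,.19])))
E
```

```text
time: 18.0
tool_pos: [0.6668, -0.215, 0.0204]
ee_rot: [-3.132, 0.015, -0.039]
wrist_force: [-3.1, -0.2, 5.1]
width: 0.0619
time: 18.67
tool_pos: [0.6681, -0.2162, 0.1862]
ee_rot: [-3.13, 0.02, -0.039]
wrist_force: [-0.3, -0.2, -4.9]
width: 0.0617
[ -6.32 -32.1    0.11]
```

```bash
python3 -m inch '-6.3 -32.1 0 0 1; -6.3 -32.1 0 0 1; -6.3 -32.1 0 0 1; -6.3 -32.1 0 0 1; -6.3 -32.1 0 0 1; -6.3 -32.1 0 0 1; -6.3 -32.1 0 0 1; -6.3 -32.1 0 0 1; -6.3 -32.1 0 0 1; -6.3 -32.1 0 0 1; -6.3 -32.1 0 0 1; -6.3 -32.1 0 0 1'
python3 - <<'E'
from h import *
o=robot.get_obs();print(o['tool_pos'],tool(S2W([.082,0,.072])),o['ee_rot'])
p,d=robot.snapshot("wrist");cv2.imwrite("pics/w11.png",p)
E
```

```text
time: 19.67
tool_pos: [0.617, 0.1057, 0.1887]
ee_rot: [-3.131, 0.024, -0.04]
wrist_force: [-0.5, -1.1, -3.4]
width: 0.0617
[0.6170102  0.105656   0.18873373] [ 3.200e-01 -1.000e-02  1.167e+01] [-3.13111872  0.0239697  -0.04008605]
```

View pics/w11.png

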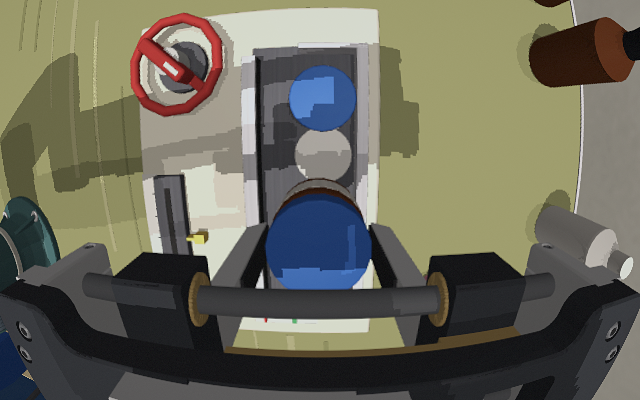

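It's aligned over the middle of the channel, with a clear gap to the first jar at (322,98). I'll place it.

```bash
python3 -m inch '0.3 0 4 0 1; 0.3 0 8 0 1; 0.3 0 10.5 0 1; 0.3 0 11.3 0 1; 0.3 0 11.7 0 1; 0.3 0 11.8 0 1; 0.3 0 11.8 0 1; 0.3 0 11.8 0 0.7; 0.3 0 11.8 0 0.3; 0.3 0 11.8 0 0; 0.3 0 11.8 0 0; 0.3 0 11.8 0 0; 0.3 0 11.8 0 0; 0.3 0 11.8 0 0'
python3 -m inch '0 0 -3 0 0; 0 0 -6 0 0; 0 0 -10 0 0; 0 0 -13 0 0; 0 0 -13 0 0; 0 0 -13 0 0'
python3 - <<'E'
from h import *
p,d=robot.snapshot("scene");cv2.imwrite("pics/s11.png",cv2.resize(p[140:340,200:420],None,fx=3.5,fy=3,interpolation=2))
h=cv2.cvtColor(p,cv2.COLOR_BGR2HSV)
blue=(h[...,0]>105)&(h[...,0]<125)&(h[...,1]>150)&(h[...,2]>90)
for c,st in blobs(blue,60): print("blue",c,st, ray("scene",c,0.072)[0].round(3))
print(tool([.594,-.366,.19]))
E
```

```text
time: 20.88
tool_pos: [0.6178, 0.1068, 0.0717]
ee_rot: [-3.131, 0.022, -0.04]
wrist_force: [-0.4, -0.6, -0.3]
width: 0.093
time: 21.38
tool_pos: [0.6222, 0.1054, 0.205]
ee_rot: [-3.13, 0.016, -0.04]
wrist_force: [-0.5, 0.0, -0.3]
width: 0.0943
blue [357.3 183.4] [351 180  15   8  79] [0.584 0.25  0.072]
blue [340.8 200.4] [333 195  18  11 149] [0.591 0.141 0.072]
blue [235.  298.7] [225 290  21  18 290] [ 0.596 -0.369  0.072]
blue [392.4 295. ] [387 291  12   9  89] [ 0.938 -0.088  0.072]
blue [ 14.7 390.1] [  0 385  27  15 231] [ 0.366 -0.883  0.072]
[-0.76 47.21  0.72]
```

View pics/s11.png

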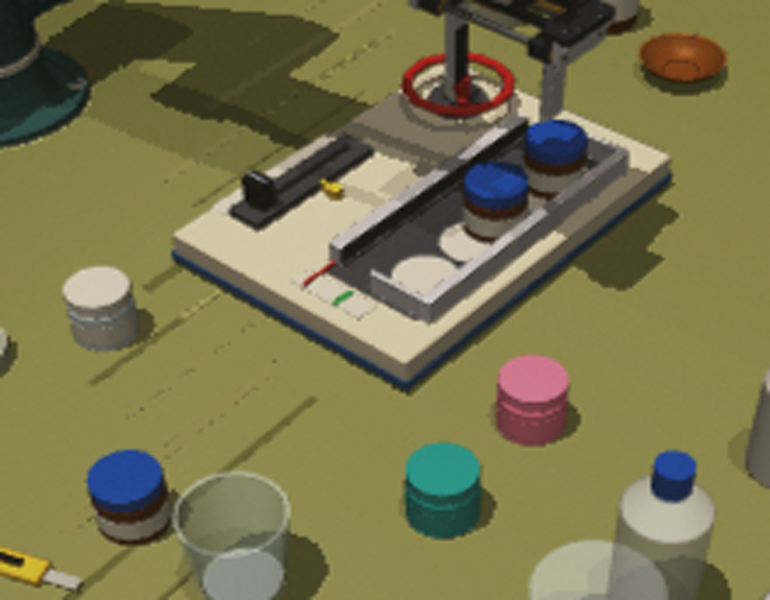

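Both jars are upright in the channel. The third jar stands next to the beaker, so I'll turn the jaws along y for it.

```bash
python3 -m inch '-0.8 20 0.3 0.5 0; -0.8 20 0.3 0.5 0; -0.8 20 0.3 0.5 0; -0.8 20 0.3 0.5 0; -0.8 20 0.3 0.5 0; -0.8 47 0.3 1.2 0; -0.8 47 0.3 1.2 0; -0.8 47 0.3 1.2 0; -0.8 47 0.3 1.2 0; -0.8 47 0.3 1.2 0; -0.8 47 0.3 1.57 0; -0.8 47 0.3 1.57 0; -0.8 47 0.3 1.57 0; -0.8 47 0.3 1.57 0; -0.8 47 0.3 1.57 0; -0.8 47 0.3 1.57 0'
python3 - <<'E'
from h import *
o=robot.get_obs();p,d=robot.snapshot("wrist");cv2.imwrite("pics/w12.png",p);print(o['tool_pos'],o['ee_rot'])
h=cv2.cvtColor(p,cv2.COLOR_BGR2HSV)
blue=(h[...,0]>102)&(h[...,0]<125)&(h[...,1]>110)&(h[...,2]>150)
for c,st in blobs(blue,100): q=wray(c,.072,o)[0];print(c,st,q.round(3),tool([q[0],q[1],.018],o))
E
```

```text
time: 22.77
tool_pos: [0.5931, -0.3635, 0.1916]
ee_rot: [3.117, 0.014, -1.609]
wrist_force: [0.2, -0.2, 0.2]
width: 0.0938
[ 0.59305129 -0.3634546   0.19156065] [ 3.11720334  0.01352812 -1.60884419]
[322.1 167.8] [296 157  51  24 686] [ 0.612 -0.366  0.072] [ 0.43 -2.28 17.3 ]
[  6.4 190.6] [  0 171  15  39 462] [0.61  0.182 0.072] [-54.32  -0.06  18.1 ]
[319.6 195.5] [295 182  54  28 973] [ 0.581 -0.362  0.072] [ 0.16  0.79 17.38]
[633.5 254.3] [622 242  18  24 126] [ 0.447 -0.954  0.072] [59.78 11.95 16.85]
```

View pics/w12.png

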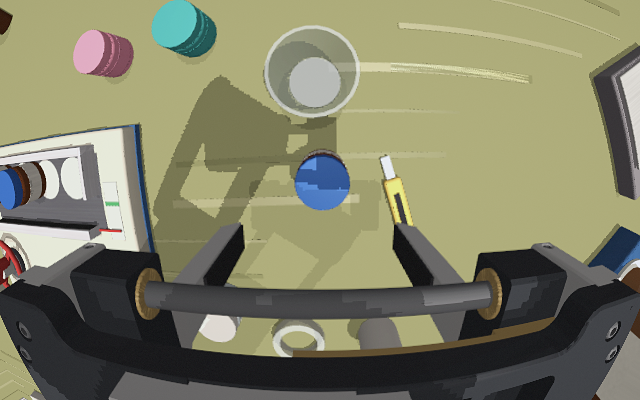

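The jar cap is centred at (322,182). The cutter at (395,190) is lower than the fingertips will go, and the beaker at (312,72) is clear.

```bash
python3 - <<'E'
from h import *
print(wray((322,182.5),.072)[0],tool([.595,-.365,.018]))
E
```

```text
[ 0.59563512 -0.36531779  0.072     ] [ 0.39 -0.59 17.41]
```

```bash
python3 -m inch '0.4 -0.6 4 0 0; 0.4 -0.6 8 0 0; 0.4 -0.6 12 0 0; 0.4 -0.6 15 0 0; 0.4 -0.6 17.4 0 0; 0.4 -0.6 17.4 0 0; 0.4 -0.6 17.4 0 0; 0.4 -0.6 17.4 0 0.6; 0.4 -0.6 17.4 0 1; 0.4 -0.6 17.4 0 1; 0.4 -0.6 17.4 0 1; 0.4 -0.6 17.4 0 1; 0.4 -0.6 17.4 0 1; 0.4 -0.6 17.4 0 1; 0.4 -0.6 17.4 0 1; 0.4 -0.6 17.4 0 1;0.4 -0.6 17.4 0 1; 0.4 -0.6 17.4 0 1'
python3 -m inch '0 0 -3 0 1; 0 0 -7 0 1; 0 0 -11 0 1; 0 0 -15 0 1; 0 0 -17 0 1; 0 0 -17 0 1; 0 0 -17 0 1; 0 0 -17 0 1'
python3 - <<'E'
from h import *
o=robot.get_obs();print(o['joint_positions']);print(tool(S2W([.082,-.093,.19])))
E
```

```text
time: 24.32
tool_pos: [0.5957, -0.3656, 0.0195]
ee_rot: [3.12, 0.012, -1.609]
wrist_force: [-0.2, 0.1, 5.3]
width: 0.0611
time: 24.98
tool_pos: [0.5982, -0.3669, 0.1852]
ee_rot: [3.114, 0.015, -1.609]
wrist_force: [-0.3, -0.6, -3.2]
width: 0.0618
[-0.62955015  0.46595407  0.88097596 -0.00259115  1.82576675  0.97829367]
[-38.13  -0.15   0.09]
```

```bash
python3 -m inch '-15 0 0 -0.5 1; -15 0 0 -0.5 1; -15 0 0 -0.5 1; -15 0 0 -0.5 1; -38.1 -0.1 0 -1.2 1; -38.1 -0.1 0 -1.2 1; -38.1 -0.1 0 -1.2 1; -38.1 -0.1 0 -1.2 1; -38.1 -0.1 0 -1.2 1; -38.1 -0.1 0 -1.57 1; -38.1 -0.1 0 -1.57 1; -38.1 -0.1 0 -1.57 1; -38.1 -0.1 0 -1.57 1; -38.1 -0.1 0 -1.57 1; -38.1 -0.1 0 -1.57 1; -38.1 -0.1 0 -1.57 1'
python3 - <<'E'
from h import *
o=robot.get_obs();print(o['tool_pos'],tool(S2W([.082,-.093,.071])),o['ee_rot'])
p,d=robot.snapshot("wrist");cv2.imwrite("pics/w13.png",p)
E
```

```text
time: 26.32
tool_pos: [0.6126, 0.0137, 0.1885]
ee_rot: [-3.126, 0.031, -0.04]
wrist_force: [-0.6, 0.9, -2.2]
width: 0.0613
[0.61262055 0.01366803 0.18854213] [ 0.52  0.14 11.74] [-3.12621155  0.03140808 -0.04014186]
```

View pics/w13.png

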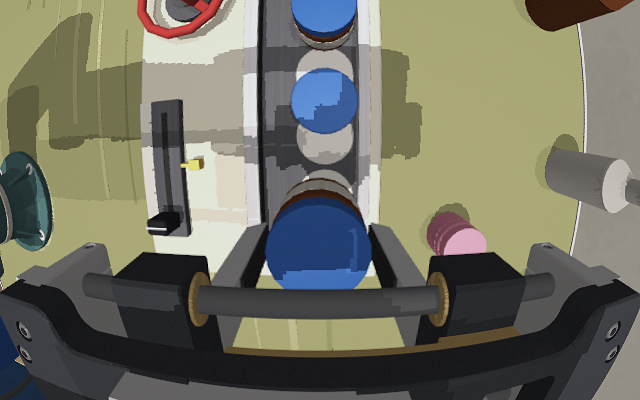

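The jar is aligned over the near slot with clear space to the middle jar. I'll place it.

```bash
python3 -m inch '0.5 0.1 4 0 1; 0.5 0.1 8 0 1; 0.5 0.1 10.5 0 1; 0.5 0.1 11.3 0 1; 0.5 0.1 11.7 0 1; 0.5 0.1 11.8 0 1; 0.5 0.1 11.8 0 1; 0.5 0.1 11.8 0 0.7; 0.5 0.1 11.8 0 0.3; 0.5 0.1 11.8 0 0; 0.5 0.1 11.8 0 0; 0.5 0.1 11.8 0 0; 0.5 0.1 11.8 0 0; 0.5 0.1 11.8 0 0'
python3 -m inch '0 0 -3 0 0; 0 0 -6 0 0; 0 0 -10 0 0; 0 0 -13 0 0; 0 0 -13 0 0; 0 0 -13 0 0'
python3 - <<'E'
from h import *
o=robot.get_obs();print(o['tool_pos'],o['ee_rot'])
p,d=robot.snapshot("wrist");cv2.imwrite("pics/w14.png",p)
p,d=robot.snapshot("scene");cv2.imwrite("pics/s14.png",cv2.resize(p[140:340,200:420],None,fx=3.5,fy=3,interpolation=2))
w=S2W([-.08,.145,.113]);print(w,tool(w,o))
E
```

```text
time: 27.53
tool_pos: [0.6145, 0.0144, 0.0714]
ee_rot: [-3.126, 0.03, -0.04]
wrist_force: [-0.3, -0.0, -0.1]
width: 0.0928
time: 28.03
tool_pos: [0.6198, 0.0121, 0.2046]
ee_rot: [-3.126, 0.023, -0.04]
wrist_force: [0.0, -0.2, -0.2]
width: 0.0939
[0.61981215 0.01205514 0.20457554] [-3.12648356  0.02339271 -0.03989879]
[0.46077071 0.25768543 0.113     ] [-16.65 -23.76   9.91]
```

View pics/s14.png

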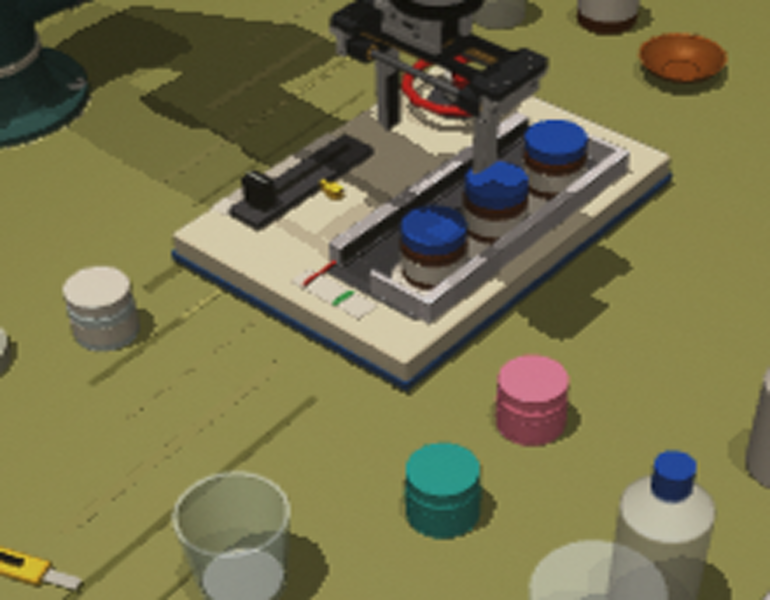

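View pics/w14.png

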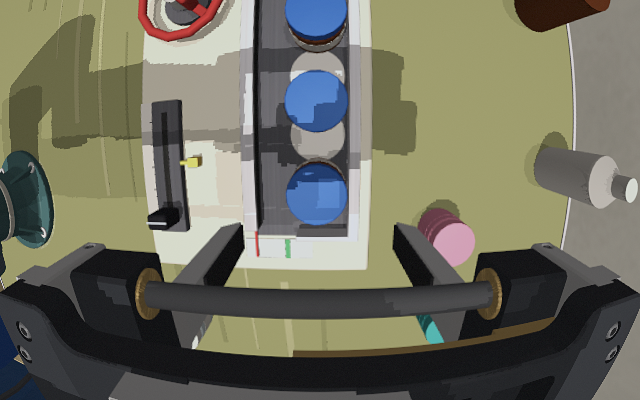

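All three jars stand upright and released, and the fader is still at its zero end. On to the wheel.

```bash
python3 -m inch '-16.6 -23.7 0 -0.5 0; -16.6 -23.7 0 -0.5 0; -16.6 -23.7 0 -0.5 0; -16.6 -23.7 0 -0.5 0; -16.6 -23.7 0 -0.88 0; -16.6 -23.7 0 -0.88 0; -16.6 -23.7 0 -0.88 0; -16.6 -23.7 0 -0.88 0; -16.6 -23.7 0 -0.88 0; -16.6 -23.7 0 -0.88 0; -16.6 -23.7 0 -0.88 0; -16.6 -23.7 0 -0.88 0'
python3 - <<'E'
from h import *
o=robot.get_obs();print(o['tool_pos'],o['ee_rot'],o['joint_positions'])
p,d=robot.snapshot("wrist");cv2.imwrite("pics/w15.png",p)
w=S2W([-.08,.145,.07]);print(w,tool(w,o))
E
```

```text
time: 29.13
tool_pos: [0.4622, 0.2542, 0.208]
ee_rot: [-3.107, 0.01, 0.837]
wrist_force: [0.7, 0.4, -0.3]
width: 0.0937
[0.4622062  0.25420416 0.20802386] [-3.10698882  0.00991819  0.83701147] [ 0.37596751  0.05082236  1.34412219  0.02711904  1.77085617 -0.45580444]
[0.46077071 0.25768543 0.07      ] [ 0.3   0.14 13.8 ]
```

View pics/w15.png

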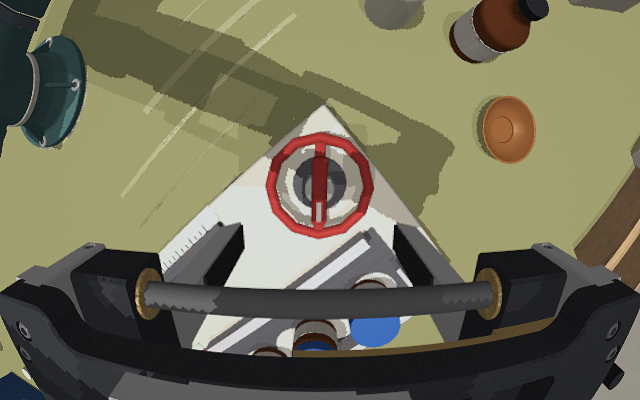

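The wheel is centred at (320,185) and its bar lies straight across the jaw direction.

```bash
python3 - <<'E'
from h import *
for uv,z in(((319.5,149),.112),((319.5,222),.114),((320,184),.088)): q=wray(uv,z)[0];print(q,tool([q[0],q[1],.07]))
E
```

```text
[0.42858337 0.2864376  0.112     ] [ 0.26 -4.18 13.98]
[0.48406819 0.23653231 0.114     ] [ 0.27  3.28 13.72]
[0.45806137 0.2604686  0.088     ] [ 0.31 -0.25 13.84]
```

```bash
python3 -m inch '0.3 -0.1 4 0 0; 0.3 -0.1 8 0 0; 0.3 -0.1 11 0 0; 0.3 -0.1 12.5 0 0; 0.3 -0.1 13.6 0 0; 0.3 -0.1 13.6 0 0.5; 0.3 -0.1 13.6 0 1; 0.3 -0.1 13.6 0 1; 0.3 -0.1 13.6 0 1; 0.3 -0.1 13.6 0 1; 0.3 -0.1 13.6 0 1; 0.3 -0.1 13.6 0 1; 0.3 -0.1 13.6 0 1; 0.3 -0.1 13.6 0 1; 0.3 -0.1 13.6 0 1; 0.3 -0.1 13.6 0 1; 0.3 -0.1 13.6 0 1; 0.3 -0.1 13.6 0 1; 0.3 -0.1 13.6 0 1; 0.3 -0.1 13.6 0 1'
python3 - <<'E'
from h import *
p,d=robot.snapshot("scene");cv2.imwrite("pics/s15.png",cv2.resize(p[130:250,270:420],None,fx=5,fy=5,interpolation=2))
E
```

```text
time: 30.85
tool_pos: [0.4575, 0.2575, 0.0722]
ee_rot: [-3.107, 0.015, 0.837]
wrist_force: [-3.9, -4.6, 2.9]
width: 0.0156
```

View pics/s15.png

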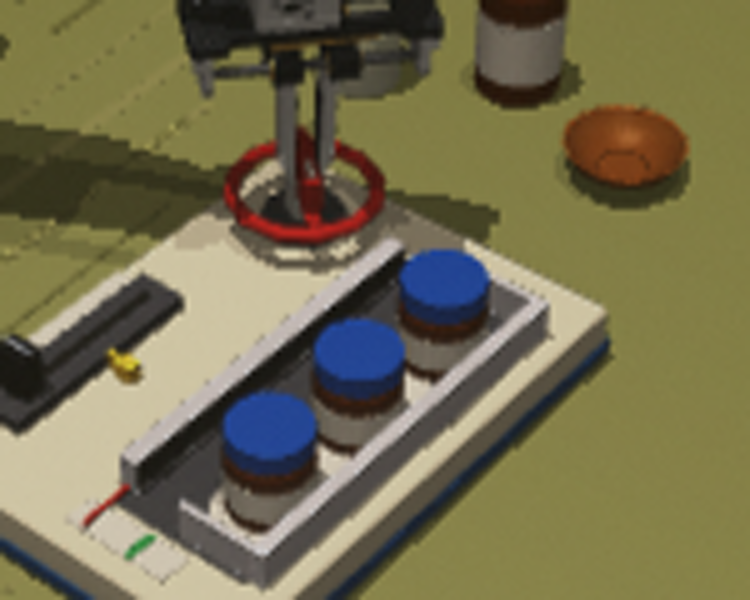

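The bar is gripped at 15.6 mm. I'll turn clockwise (positive tool spin), trying one short stroke first.

```bash
python3 -m inch '0 0 0 0.12 1; 0 0 0 0.24 1; 0 0 0 0.36 1; 0 0 0 0.48 1; 0 0 0 0.6 1; 0 0 0 0.72 1; 0 0 0 0.8 1; 0 0 0 0.8 1'
python3 - <<'E'
from h import *
o=robot.get_obs();print(o['joint_positions'],o['wrist_force'],o['wrist_torque'])
p,d=robot.snapshot("scene");cv2.imwrite("pics/s16.png",cv2.resize(p[130:250,270:420],None,fx=5,fy=5,interpolation=2))
E
```

```text
time: 31.57
tool_pos: [0.4582, 0.2579, 0.0723]
ee_rot: [-3.127, 0.034, 0.036]
wrist_force: [0.5, 1.5, -1.3]
width: 0.0157
[0.38653295 0.0965625  1.56573864 0.02503026 1.50609138 0.34918554] [ 0.51283365  1.46331696 -1.29543128] [ 0.2522886  -0.67955477 -0.05745033]
```

View pics/s16.png

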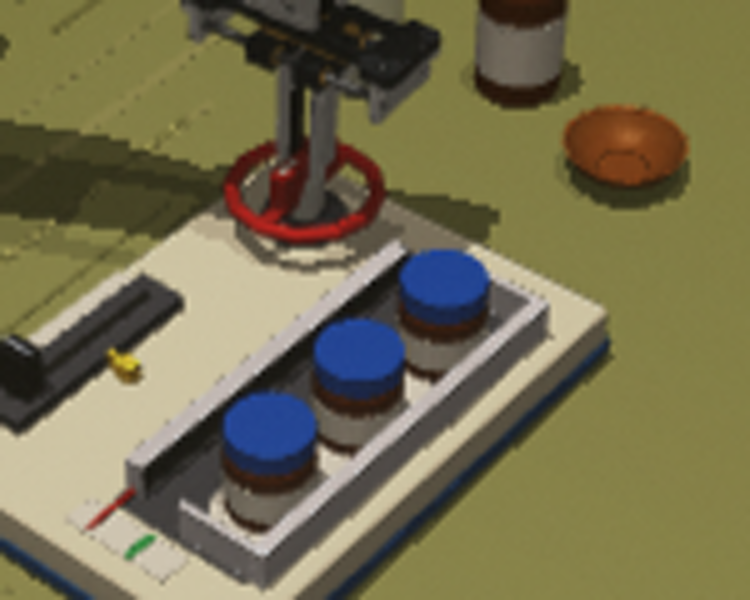

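The wheel turns and the pointer moves rearward. I'll continue.

```bash
python3 -m inch '0 0 0 0.12 1; 0 0 0 0.24 1; 0 0 0 0.36 1; 0 0 0 0.48 1; 0 0 0 0.6 1; 0 0 0 0.72 1; 0 0 0 0.84 1; 0 0 0 0.96 1; 0 0 0 1.08 1; 0 0 0 1.2 1; 0 0 0 1.32 1; 0 0 0 1.44 1; 0 0 0 1.56 1; 0 0 0 1.68 1; 0 0 0 1.8 1; 0 0 0 1.92 1; 0 0 0 2 1; 0 0 0 2 1'
python3 - <<'E'
from h import *
o=robot.get_obs();print(o['joint_positions'],o['wrist_force'],o['wrist_torque'])
E
```

```text
time: 33.12
tool_pos: [0.4588, 0.2566, 0.0724]
ee_rot: [3.107, -0.003, -1.962]
wrist_force: [1.4, -3.9, -0.4]
width: 0.0157
[0.38576173 0.09646228 1.56564294 0.02237329 1.50608425 2.34563318] [ 1.36716884 -3.87804536 -0.41361921] [-0.50194306 -0.59461003 -0.03205835]
```

Total so far is 2.80 rad, so 4.20 remain. I'll release, raise, spin back half a turn and regrip.

```bash
python3 -m inch '0 0 0 0 0; 0 0 0 0 0; 0 0 0 0 0; 0 0 0 0 0; 0 0 0 0 0; 0 0 0 0 0; 0 0 -3 0 0; 0 0 -5 -0.12 0; 0 0 -5 -0.24 0; 0 0 -5 -0.36 0; 0 0 -5 -0.48 0; 0 0 -5 -0.6 0; 0 0 -5 -0.72 0; 0 0 -5 -0.84 0; 0 0 -5 -0.96 0; 0 0 -5 -1.08 0; 0 0 -5 -1.2 0; 0 0 -5 -1.32 0; 0 0 -5 -1.44 0; 0 0 -5 -1.44 0'
python3 -m inch '0 0 0 -0.12 0; 0 0 0 -0.24 0; 0 0 0 -0.36 0; 0 0 0 -0.48 0; 0 0 0 -0.6 0; 0 0 0 -0.72 0; 0 0 0 -0.84 0; 0 0 0 -0.96 0; 0 0 0 -1.08 0; 0 0 0 -1.2 0; 0 0 0 -1.32 0; 0 0 0 -1.44 0; 0 0 0 -1.56 0; 0 0 0 -1.7 0; 0 0 0 -1.7 0; 0 0 0 -1.7 0'
python3 - <<'E'
from h import *
o=robot.get_obs();print(o['tool_pos'],o['ee_rot'],o['joint_positions'])
p,d=robot.snapshot("wrist");cv2.imwrite("pics/w17.png",p)
w=np.array([.4585,.2572,.071]);print(tool(w,o))
E
```

```text
time: 34.78
tool_pos: [0.4604, 0.2562, 0.1223]
ee_rot: [3.134, 0.034, -0.519]
wrist_force: [-0.9, 0.7, -0.4]
width: 0.0942
time: 36.12
tool_pos: [0.4603, 0.2562, 0.1223]
ee_rot: [-3.107, 0.003, 1.177]
wrist_force: [-0.1, 0.6, 0.4]
width: 0.0938
[0.46028504 0.25621786 0.12225916] [-3.10662072e+00  2.79996324e-03  1.17667342e+00] [ 0.38384448  0.07230497  1.49082902  0.02256151  1.60533073 -0.79230394]
[ 0.04 -0.02  5.13]
```

View pics/w17.png

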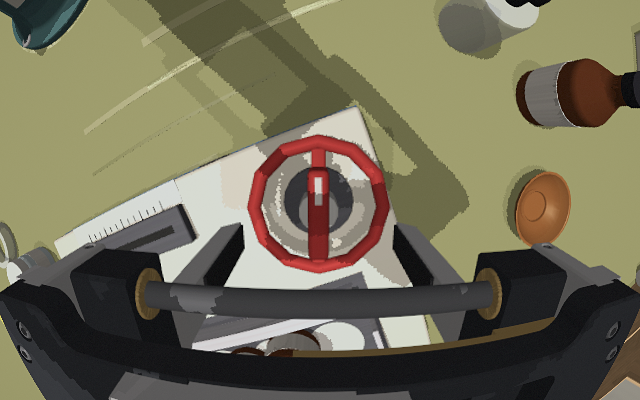

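The bar is aligned again, centred at (318,203). I'll regrip.

```bash
python3 -m inch '0 0 3 0 0; 0 0 5 0 0; 0 0 5 0 0.5; 0 0 5 0 1; 0 0 5 0 1; 0 0 5 0 1; 0 0 5 0 1; 0 0 5 0 1; 0 0 5 0 1; 0 0 5 0 1; 0 0 5 0 1; 0 0 5 0 1; 0 0 5 0 1; 0 0 5 0 1; 0 0 5 0 1; 0 0 5 0 1; 0 0 5 0 1; 0 0 5 0 1'
python3 -m inch '0 0 0 0.12 1; 0 0 0 0.24 1; 0 0 0 0.36 1; 0 0 0 0.48 1; 0 0 0 0.6 1; 0 0 0 0.72 1; 0 0 0 0.84 1; 0 0 0 0.96 1; 0 0 0 1.08 1; 0 0 0 1.2 1; 0 0 0 1.32 1; 0 0 0 1.44 1; 0 0 0 1.56 1; 0 0 0 1.68 1; 0 0 0 1.8 1; 0 0 0 1.92 1; 0 0 0 2.04 1; 0 0 0 2.16 1; 0 0 0 2.16 1'
python3 -m inch '0 0 0 0.12 1; 0 0 0 0.24 1; 0 0 0 0.36 1; 0 0 0 0.48 1; 0 0 0 0.6 1; 0 0 0 0.72 1; 0 0 0 0.84 1; 0 0 0 0.95 1; 0 0 0 0.95 1'
python3 - <<'E'
from h import *
o=robot.get_obs();print(o['joint_positions'],o['wrist_force'],o['wrist_torque'])
p,d=robot.snapshot("scene");cv2.imwrite("pics/s18.png",cv2.resize(p[130:250,270:420],None,fx=5,fy=5,interpolation=2))
E
```

```text
time: 37.67
tool_pos: [0.4586, 0.2567, 0.0722]
ee_rot: [-3.107, 0.003, 1.177]
wrist_force: [-0.2, 0.9, -0.1]
width: 0.0158
time: 39.25
tool_pos: [0.4579, 0.2566, 0.0723]
ee_rot: [3.118, 0.028, -0.986]
wrist_force: [-2.1, -0.7, 2.0]
width: 0.0158
time: 40.0
tool_pos: [0.4578, 0.257, 0.0723]
ee_rot: [3.105, -0.002, -1.934]
wrist_force: [-1.6, 0.3, -0.0]
width: 0.0157
[0.38629028 0.09614799 1.56624077 0.02360496 1.5074107  2.31857709] [-1.62434143  0.31599529 -0.00954817] [0.34480561 0.06758472 0.02059705]
```

View pics/s18.png

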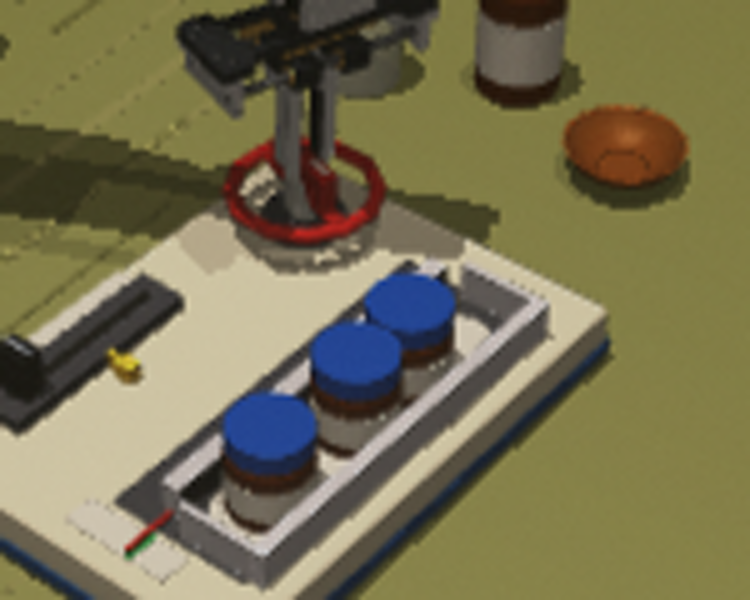

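The pointer is just short of the green band at about 5.91 rad. The far jar was knocked about 3–4 cm toward the middle, but it is upright and still in the channel. I'll regrip for the last ~1.1 rad.

```bash
python3 -m inch '0 0 0 0 0; 0 0 0 0 0; 0 0 0 0 0; 0 0 0 0 0; 0 0 0 0 0; 0 0 0 0 0; 0 0 -3 0 0; 0 0 -5 -0.12 0; 0 0 -5 -0.24 0; 0 0 -5 -0.36 0; 0 0 -5 -0.48 0; 0 0 -5 -0.6 0; 0 0 -5 -0.72 0; 0 0 -5 -0.84 0; 0 0 -5 -0.96 0; 0 0 -5 -1.08 0; 0 0 -5 -1.2 0; 0 0 -5 -1.32 0; 0 0 -5 -1.44 0; 0 0 -5 -1.44 0'
python3 -m inch '0 0 0 -0.12 0; 0 0 0 -0.24 0; 0 0 0 -0.36 0; 0 0 0 -0.48 0; 0 0 0 -0.6 0; 0 0 0 -0.72 0; 0 0 0 -0.84 0; 0 0 0 -0.96 0; 0 0 0 -1.08 0; 0 0 0 -1.2 0; 0 0 0 -1.32 0; 0 0 0 -1.44 0; 0 0 0 -1.56 0; 0 0 0 -1.7 0; 0 0 0 -1.7 0; 0 0 0 -1.7 0'
python3 - <<'E'
from h import *
o=robot.get_obs();print(o['tool_pos'],o['ee_rot'],o['joint_positions'])
p,d=robot.snapshot("wrist");cv2.imwrite("pics/w19.png",p)
w=np.array([.4585,.2572,.071]);print(tool(w,o))
E
```

```text
time: 41.72
tool_pos: [0.4595, 0.2564, 0.1222]
ee_rot: [3.135, 0.036, -0.489]
wrist_force: [-0.0, 0.6, 0.0]
width: 0.0938
time: 43.05
tool_pos: [0.4595, 0.2564, 0.1222]
ee_rot: [-3.105, 0.002, 1.207]
wrist_force: [-0.6, -0.5, 0.7]
width: 0.0941
[0.45951686 0.25636492 0.12217427] [-3.10492452e+00  2.09257662e-03  1.20733915e+00] [ 0.38404144  0.0721392   1.49122011  0.02340509  1.60654275 -0.82275395]
[0.05 0.06 5.12]
```

View pics/w19.png

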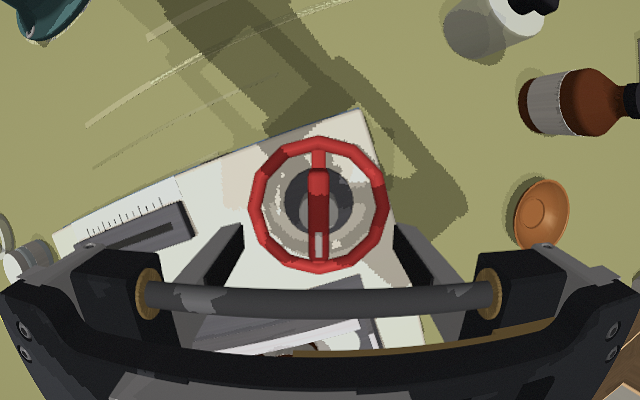

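The bar is aligned again at (318,205).

```bash
python3 -m inch '0 0 3 0 0; 0 0 5 0 0; 0 0 5 0 0.5; 0 0 5 0 1; 0 0 5 0 1; 0 0 5 0 1; 0 0 5 0 1; 0 0 5 0 1; 0 0 5 0 1; 0 0 5 0 1; 0 0 5 0 1; 0 0 5 0 1; 0 0 5 0 1; 0 0 5 0 1; 0 0 5 0 1; 0 0 5 0 1; 0 0 5 0 1; 0 0 5 0 1'
python3 -m inch '0 0 0 0.12 1; 0 0 0 0.24 1; 0 0 0 0.36 1; 0 0 0 0.48 1; 0 0 0 0.6 1; 0 0 0 0.72 1; 0 0 0 0.84 1; 0 0 0 0.96 1; 0 0 0 1.08 1; 0 0 0 1.08 1; 0 0 0 1.08 1'
python3 - <<'E'
from h import *
o=robot.get_obs();print(o['ee_rot'],o['wrist_force'],o['wrist_torque'])
p,d=robot.snapshot("scene");cv2.imwrite("pics/s20.png",cv2.resize(p[170:260,270:390],None,fx=6,fy=6,interpolation=2))
E
```

```text
time: 44.6
tool_pos: [0.4578, 0.257, 0.0722]
ee_rot: [-3.105, 0.002, 1.207]
wrist_force: [-0.1, -0.1, -0.7]
width: 0.0156
time: 45.52
tool_pos: [0.4581, 0.2573, 0.0722]
ee_rot: [-3.125, 0.032, 0.131]
wrist_force: [0.6, 1.2, -1.6]
width: 0.0155
[-3.12539037  0.03220667  0.13092041] [ 0.62491731  1.15611967 -1.64839502] [ 0.31353045 -0.61945622  0.14362844]
```

View pics/s20.png

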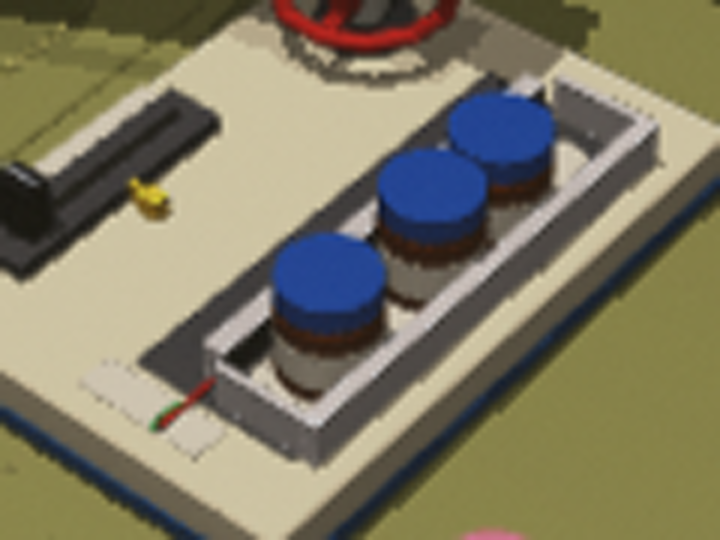

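The pointer is over the green band at about 6.99 rad. I'll release, raise and check from above.

```bash
python3 -m inch '0 0 0 0 0; 0 0 0 0 0; 0 0 0 0 0; 0 0 0 0 0; 0 0 0 0 0; 0 0 0 0 0; 0 0 -4 0 0; 0 0 -8 0 0; 0 0 -12 0 0; 0 0 -12 0 0; 0 0 -12 0 0'
python3 - <<'E'
from h import *
o=robot.get_obs();print(o['tool_pos'],o['ee_rot'],tool([.4255,-.0176,.19],o))
p,d=robot.snapshot("top");cv2.imwrite("pics/t21.png",cv2.resize(p[150:250,250:380],None,fx=6,fy=5.9,interpolation=cv2.INTER_NEAREST))
p,d=robot.snapshot("wrist");cv2.imwrite("pics/w21.png",p)
E
```

```text
time: 46.48
tool_pos: [0.464, 0.2565, 0.1958]
ee_rot: [-3.124, 0.025, 0.131]
wrist_force: [-0.7, 1.2, -0.3]
width: 0.0854
[0.46401454 0.25654995 0.19582016] [-3.12358407  0.02509008  0.13072986] [-7.38 26.69  0.29]
```

View pics/t21.png

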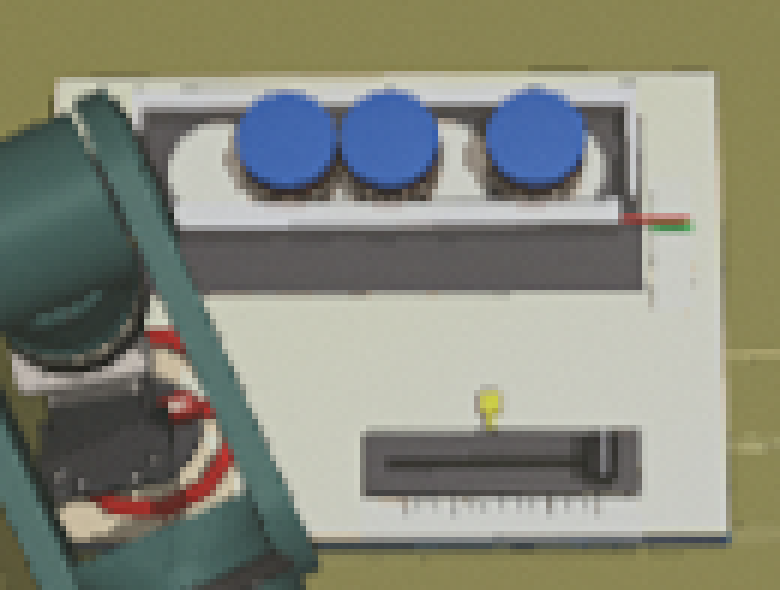

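From above, the red pointer overlaps the far side of the green band, possibly because of parallax from its height. I'll move over the fader, where the wrist camera sees the scale closely, and measure there.

```bash
python3 -m inch '-7.4 26.7 0 0.6 0; -7.4 26.7 0 0.6 0; -7.4 26.7 0 0.6 0; -7.4 26.7 0 0.6 0; -7.4 26.7 0 0.6 0; -7.4 26.7 0 1.2 0; -7.4 26.7 0 1.2 0; -7.4 26.7 0 1.2 0; -7.4 26.7 0 1.2 0; -7.4 26.7 0 1.2 0; -7.4 26.7 0 1.74 0; -7.4 26.7 0 1.74 0; -7.4 26.7 0 1.74 0; -7.4 26.7 0 1.74 0; -7.4 26.7 0 1.74 0; -7.4 26.7 0 1.74 0; -7.4 26.7 0 1.74 0'
python3 - <<'E'
from h import *
o=robot.get_obs();print(o['tool_pos'],o['ee_rot'])
p,d=robot.snapshot("wrist");cv2.imwrite("pics/w22.png",p)
a=cv2.imread("pics/w6.png")
cv2.imwrite("pics/w22c.png",np.vstack([cv2.resize(x[10:110,270:400],None,fx=5.5,fy=2.9,interpolation=2) for x in(a,p)]))
E
```

```text
time: 48.0
tool_pos: [0.4221, -0.0185, 0.1875]
ee_rot: [3.102, 0.011, -1.608]
wrist_force: [0.1, -0.3, 0.7]
width: 0.0938
[ 0.42206004 -0.01846151  0.18753719] [ 3.10200402  0.01053488 -1.60847853]
```

View pics/w22.png

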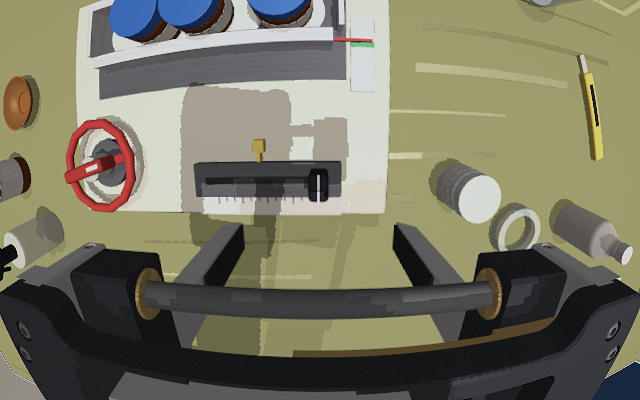

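View pics/w22c.png

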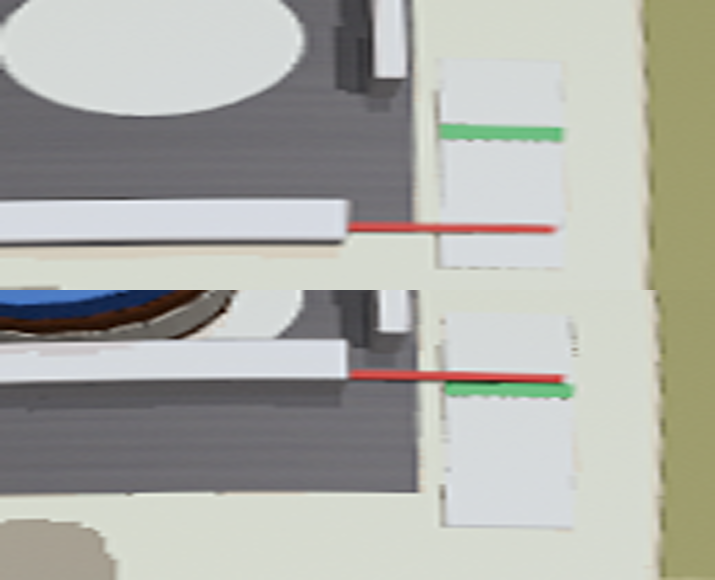

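```bash
python3 - <<'E'
from h import *
from scipy.optimize import brentq
P={'w6':dict(tool_pos=np.array([.42657,-.01825,.19392]),ee_rot=np.array([-3.138,.007,-1.606])),'w22':dict(tool_pos=np.array([0.42206,-0.01846,0.18754]),ee_rot=np.array([3.10200,0.01053,-1.60848]))}
X={}
for n,o in P.items():
    im=cv2.imread(f"pics/{n}.png").astype(float);h=cv2.cvtColor(im.astype(np.uint8),cv2.COLOR_BGR2HSV)
    sub=np.zeros(h.shape[:2],bool);sub[20:110,348:374]=1
    r=((h[...,0]<8)|(h[...,0]>172))&(h[...,1]>60)&sub; g=(h[...,0]>45)&(h[...,0]<80)&(h[...,1]>60)&sub
    def cen(m,ch):
        y,x=np.nonzero(m);w=h[...,1][m].astype(float);return (x*w).sum()/w.sum(),(y*w).sum()/w.sum()
    R=cen(r,2);G=cen(g,1);X[n]=(R,G);print(n,R,G,r.sum(),g.sum())
def diff(n,z): 
    o=P[n];return W2S(wray(X[n][1],.05,o)[0])[0]-W2S(wray(X[n][0],z,o)[0])[0]
z=brentq(lambda z:diff('w6',z)-.044,.03,.12);print("pointer z",z)
for dz in(-.003,0,.003): print("jaw est",.044-diff('w22',z+dz))
for zz in (.055,.06,.065): print(zz,diff('w6',zz),diff('w22',zz))
E
```

```text
w6 (np.float64(358.47434422457434), np.float64(88.26714219972388)) (np.float64(360.2183919207613), np.float64(55.29937852010099)) 65 98
w22 (np.float64(359.82365089341835), np.float64(39.642991829038344)) (np.float64(362.3431229006976), np.float64(43.70596847816726)) 73 104
pointer z 0.0915170818356565
jaw est 0.03957645578723127
jaw est 0.03886919049789433
jaw est 0.03816192520855728
0.055 0.03970011068811836 -0.0034782786479739813
0.06 0.04028886108871621 -0.0022995031657456755
0.065 0.04087761148931417 -0.0011207276835172586
```

```bash
python3 - <<'E'
from h import *
a=cv2.imread("pics/top0.png");b,_=robot.snapshot("top");cv2.imwrite("pics/top22.png",b)
R=[]
for im in(a,b):
    f=im.astype(float); red=np.clip(f[...,2]-(f[...,0]+f[...,1])/2-12,0,None)[160:206,357:366]
    # remove green influence
    yy,xx=np.mgrid[160:206,357:366]; print(red.sum(1).round()[ [0,10,20,30,35,36,37,38,39] ])
    c=((xx*red).sum()/red.sum(),(yy*red).sum()/red.sum());R.append(c)
    gr=np.clip(f[...,1]-(f[...,0]+f[...,2])/2-15,0,None)[180:200,357:366];y2,x2=np.mgrid[180:200,357:366]
    print("red",c,"green",((y2*gr).sum()/gr.sum()))
for z in(.055,.06,.065): print(z,W2S(ray("top",R[1],z)[0])[0]-W2S(ray("top",R[0],z)[0])[0])
# jaw strip profile along columns 290-340
for im in (a,b):
    pr=im[185:202,300:345].mean(2).mean(1);print(pr.round())
E
```

```text
[170.   0.   0.   0.   2.   0. 105. 410.  64.]
red (np.float64(360.7368421052632), np.float64(184.597783933518)) green 187.79791666666668
[167.   0.   0.   0.   0.   0.   0.   0.   0.]
red (np.float64(360.8820754716981), np.float64(160.4748427672956)) green 194.84974093264248
0.055 0.09358644854614431
0.06 0.09331918186845142
0.065 0.09305191519075859
[161. 131.  99.  92.  93.  94.  95.  94.  93.  88. 153. 200. 209. 213.
 149.  94. 166.]
[183. 184. 161. 109.  76.  82.  89.  90.  89.  90.  90.  89.  89.  87.
 121. 152. 152.]
```

```bash
python3 - <<'E'
from h import *
a=cv2.imread("pics/top0.png");t=cv2.imread("pics/t21.png");b=np.zeros_like(a);b[150:250,250:380]=cv2.resize(t,(130,100),interpolation=cv2.INTER_NEAREST)
R=[]
for im,(r0,r1) in((a,(193,202)),(b,(182,192))):
    f=im.astype(float);print(im[184:200,360].tolist() if im is a else im[182:194,360].tolist())
    red=np.clip(f[...,2]-(f[...,0]+f[...,1])/2-10,0,None)[r0:r1,357:365];yy,xx=np.mgrid[r0:r1,357:365]
    c=((xx*red).sum()/red.sum(),(yy*red).sum()/red.sum());R.append(c);print(c)
for z in(.052,.06,.065): print(z,W2S(ray("top",R[1],z)[0])[0]-W2S(ray("top",R[0],z)[0])[0])
for im,s in((a,(185,202)),(b,(176,194))):
    print(im[s[0]:s[1],300:345].mean(2).mean(1).round())
gr=np.clip(a.astype(float)[...,1]-(a.astype(float)[...,0]+a.astype(float)[...,2])/2-15,0,None)[182:194,357:365];yy,xx=np.mgrid[182:194,357:365];G=((xx*gr).sum()/gr.sum(),(yy*gr).sum()/gr.sum());print("G",G)
for z in(.052,.058,.065):print(z,W2S(ray("top",G,.05)[0])[0]-W2S(ray("top",R[0],z)[0])[0],W2S(ray("top",G,.05)[0])[0]-W2S(ray("top",R[1],z)[0])[0])
E
```

```text
[[200, 207, 205], [201, 207, 207], [203, 209, 210], [149, 177, 151], [89, 151, 81], [172, 191, 176], [204, 209, 209], [201, 208, 207], [200, 207, 206], [200, 206, 205], [200, 208, 206], [201, 208, 206], [202, 209, 205], [181, 189, 207], [114, 121, 177], [168, 174, 189]]
(np.float64(360.5933014354067), np.float64(197.92583732057417))
[[196, 203, 201], [195, 203, 202], [195, 203, 201], [196, 203, 201], [200, 207, 202], [143, 148, 199], [60, 92, 131], [83, 139, 73], [201, 206, 206], [201, 206, 206], [196, 203, 202], [196, 203, 202]]
(np.float64(360.15), np.float64(187.4891304347826))
0.052 0.03987020840839406
0.06 0.03968834019029071
0.065 0.039574672553976016
[161. 131.  99.  92.  93.  94.  95.  94.  93.  88. 153. 200. 209. 213.
 149.  94. 166.]
[121. 120. 118. 116. 102. 102.  93. 100. 108. 173. 203. 206. 174. 111.
  84.  84.  91.  92.]
G (np.float64(361.5246981339188), np.float64(187.79912184412734))
0.052 0.03906214979442737 -0.0008080586139666904
0.058 0.040244437622452126 0.0005106303776355736
0.065 0.04162377342181421 0.0020491008678381953
```

```bash
python3 - <<'E'
from h import *
s=cv2.imread("pics/scene0.png").astype(float);t=cv2.imread("pics/top0.png").astype(float)
def red(im,r0,r1,c0,c1):
    m=np.clip(im[...,2]-(im[...,0]+im[...,1])/2-15,0,None)[r0:r1,c0:c1];yy,xx=np.mgrid[r0:r1,c0:c1];print((m.sum(0)).round()[:]);return np.array([(xx*m).sum(),(yy*m).sum()])/m.sum()
S=red(s,224,240,282,299);T=red(t,193,202,351,369);print(S,T)
for z in(.05,.055,.06,.065,.07,.075,.08): print(z,W2S(ray("scene",S,z)[0])[:2].round(4),W2S(ray("top",T,z)[0])[:2].round(4))
# green in scene
def gc(im,r0,r1,c0,c1):
    m=np.clip(im[...,1]-(im[...,0]+im[...,2])/2-25,0,None)[r0:r1,c0:c1];yy,xx=np.mgrid[r0:r1,c0:c1];return np.array([(xx*m).sum(),(yy*m).sum()])/m.sum()
G=gc(s,234,243,293,303);G2=gc(t,184,192,356,368);print(G,G2,W2S(ray("scene",G,.05)[0]),W2S(ray("top",G2,.05)[0]))
E
```

```text
[182. 172. 155. 151. 192. 273. 270. 262. 244. 225. 258. 252. 173. 160.
  27.  19.  12.]
[11. 12.  3. 48. 64. 62. 58. 72. 58. 54. 55. 52. 90. 66.  0.  0.  0.  0.]
[288.89391937 230.82666887] [358.9297374  198.01135557]
0.05 [-0.0005 -0.1718] [ 0.0075 -0.168 ]
0.055 [ 0.0029 -0.1752] [ 0.0065 -0.1677]
0.06 [ 0.0064 -0.1785] [ 0.0055 -0.1674]
0.065 [ 0.0099 -0.1818] [ 0.0045 -0.1671]
0.07 [ 0.0134 -0.1852] [ 0.0035 -0.1668]
0.075 [ 0.0169 -0.1885] [ 0.0025 -0.1665]
0.08 [ 0.0203 -0.1918] [ 0.0016 -0.1662]
[297.47052519 238.6602358 ] [361.78538103 187.88335925] [ 0.04465403 -0.17978639  0.05      ] [ 0.04605405 -0.17963475  0.05      ]
```

```bash
python3 - <<'E'
from h import *
a=cv2.imread("pics/top0.png");t=cv2.imread("pics/t21.png");b=np.zeros_like(a);b[150:250,250:380]=cv2.resize(t,(130,100),interpolation=cv2.INTER_NEAREST)
c=robot.camera_info("top")["extrinsics"];print("cam",-c[:3,:3].T@c[:3,3])
for nm,im in(("a",a),("b",b)):
  for c0,c1 in((330,336),(336,342),(343,350)):
    g=im[160:203,c0:c1].mean(2).mean(1)
    d=np.diff(g)
    up=[i for i in range(20,42) if d[i]>40];print(nm,c0,[(160+i,int(g[i])) for i in range(20,43)])
for v in(184.7,194.9,162.5,189,199.4,171.5,169): print(v,W2S(ray("top",(340,v),.08)[0]).round(4)[0],W2S(ray("top",(340,v),.082)[0]).round(4)[0])
E
```

```text
cam [0.19532232 0.06268413 1.80580652]
a 330 [(180, 168), (181, 153), (182, 133), (183, 114), (184, 99), (185, 91), (186, 91), (187, 92), (188, 92), (189, 92), (190, 93), (191, 94), (192, 93), (193, 92), (194, 87), (195, 176), (196, 210), (197, 208), (198, 212), (199, 149), (200, 90), (201, 167), (202, 200)]
a 336 [(180, 203), (181, 203), (182, 203), (183, 204), (184, 195), (185, 176), (186, 130), (187, 92), (188, 92), (189, 92), (190, 93), (191, 94), (192, 94), (193, 93), (194, 86), (195, 178), (196, 210), (197, 207), (198, 212), (199, 148), (200, 110), (201, 170), (202, 199)]
a 343 [(180, 204), (181, 202), (182, 198), (183, 188), (184, 176), (185, 157), (186, 120), (187, 94), (188, 93), (189, 93), (190, 95), (191, 95), (192, 95), (193, 94), (194, 82), (195, 176), (196, 211), (197, 207), (198, 211), (199, 146), (200, 127), (201, 183), (202, 201)]
b 330 [(180, 76), (181, 76), (182, 77), (183, 83), (184, 105), (185, 178), (186, 206), (187, 207), (188, 165), (189, 100), (190, 86), (191, 86), (192, 92), (193, 92), (194, 91), (195, 92), (196, 91), (197, 90), (198, 91), (199, 88), (200, 189), (201, 189), (202, 198)]
b 336 [(180, 99), (181, 99), (182, 64), (183, 55), (184, 93), (185, 161), (186, 198), (187, 208), (188, 155), (189, 87), (190, 87), (191, 87), (192, 93), (193, 93), (194, 92), (195, 92), (196, 92), (197, 92), (198, 91), (199, 86), (200, 200), (201, 200), (202, 198)]
b 343 [(180, 138), (181, 138), (182, 142), (183, 154), (184, 148), (185, 183), (186, 204), (187, 207), (188, 148), (189, 77), (190, 88), (191, 88), (192, 94), (193, 93), (194, 92), (195, 92), (196, 93), (197, 93), (198, 92), (199, 86), (200, 201), (201, 201), (202, 198)]
184.7 0.0524 0.052
194.9 0.014 0.0136
162.5 0.1373 0.1367
189 0.0362 0.0357
199.4 -0.0029 -0.0033
171.5 0.1027 0.1022
169 0.1122 0.1117
```

I need a direct look down on the scale, because parallax leaves the jaw reading between 40 and 48 mm. I'll move the wrist camera straight above it.

```bash
python3 -m inch '5 -8.8 0 0 0; 5 -8.8 0 0 0; 5 -8.8 0 0 0; 5 -8.8 0 0 0; 5 -8.8 0 0 0'
python3 - <<'E'
from h import *
o=robot.get_obs();print(o['tool_pos'],o['ee_rot'])
p,d=robot.snapshot("wrist");cv2.imwrite("pics/w23.png",p)
M=robot.camera_info("wrist")["mount"];T=np.eye(4);T[:3,:3]=Ro.from_euler('xyz',o['ee_rot']).as_matrix();T[:3,3]=o['tool_pos'];print("cam",(T@M)[:3,3])
cv2.imwrite("pics/w23c.png",cv2.resize(p[60:200,200:400],None,fx=4,fy=4,interpolation=2))
E
```

```text
time: 48.52
tool_pos: [0.5082, -0.0719, 0.1833]
ee_rot: [3.101, 0.011, -1.609]
wrist_force: [-0.2, -0.6, -0.4]
width: 0.0941
[ 0.50816988 -0.07191245  0.18331023] [ 3.10072715  0.01118062 -1.6090138 ]
cam [ 0.58620182 -0.07630704  0.39029102]
```

View pics/w23c.png

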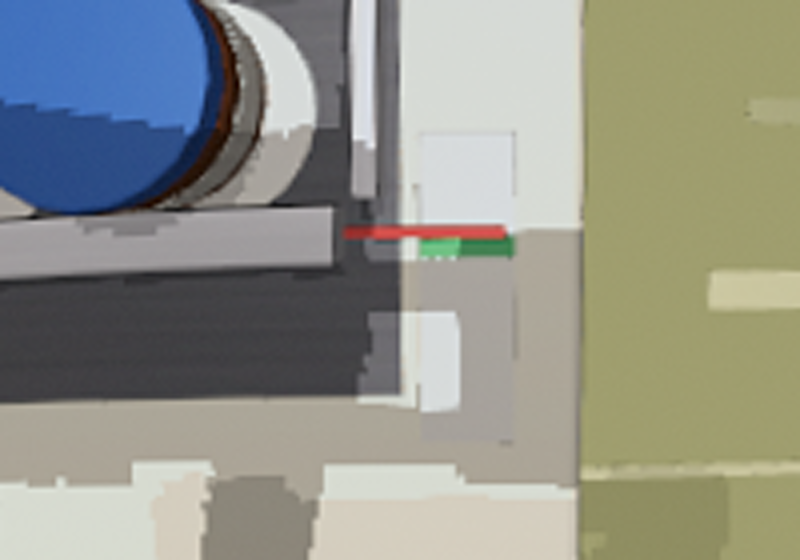

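```bash
python3 - <<'E'
from h import *
o=robot.get_obs()
px=lambda x,y:(200+x/4-.4,60+y/4-.4)
for n,c,z in(("ptr",(460,232.5),.056),("green lower",(460,258),.05),("plate top",(465,131),.05),("plate bot",(465,442),.05),("jaw rear edge",(300,208),.08),("jaw front edge",(300,268),.08),("well front edge",(380,398),.05)):
    print(n,W2S(wray(px(*c),z,o)[0]).round(4))
im=cv2.imread("pics/w23.png");print(im[112:128,316].tolist())
E
```

```text
ptr [ 0.049  -0.1764  0.056 ]
green lower [ 0.0418 -0.1763  0.05  ]
plate top [ 0.0768 -0.1777  0.05  ]
plate bot [-0.0097 -0.1775  0.05  ]
jaw rear edge [ 0.0563 -0.137   0.08  ]
jaw front edge [ 0.0411 -0.1367  0.08  ]
well front edge [ 0.0029 -0.1538  0.05  ]
[[220, 219, 215], [221, 219, 215], [222, 220, 215], [224, 221, 214], [121, 125, 186], [84, 87, 207], [81, 82, 215], [66, 91, 159], [70, 115, 48], [84, 131, 67], [80, 128, 64], [87, 130, 76], [137, 155, 142], [156, 163, 167], [158, 165, 169], [158, 165, 169]]
```

Seen from nearly straight above, the pointer sits about 4 mm past the middle of the band (jaw ≈ 46–48 mm), so the wheel did not start at 0. The pointer passed through the band on the way. I'll turn back about 0.6 rad to centre it.

```bash
python3 - <<'E'
from h import *
print(tool([.462,.2565,.19]))
E
```

```text
[-3.26e+01  5.82e+00 -1.00e-02]
```

```bash
python3 -m inch '-32.6 5.8 0 -0.6 0; -32.6 5.8 0 -0.6 0; -32.6 5.8 0 -0.6 0; -32.6 5.8 0 -0.6 0; -32.6 5.8 0 -0.6 0; -32.6 5.8 0 -1.2 0; -32.6 5.8 0 -1.2 0; -32.6 5.8 0 -1.2 0; -32.6 5.8 0 -1.2 0; -32.6 5.8 0 -1.2 0; -32.6 5.8 0 -1.74 0; -32.6 5.8 0 -1.74 0; -32.6 5.8 0 -1.74 0; -32.6 5.8 0 -1.74 0; -32.6 5.8 0 -1.74 0; -32.6 5.8 0 -1.74 0; -32.6 5.8 0 -1.74 0; -32.6 5.8 0 -1.74 0'
python3 - <<'E'
from h import *
o=robot.get_obs();print(o['tool_pos'],o['ee_rot'])
p,d=robot.snapshot("wrist");cv2.imwrite("pics/w24.png",p)
print(tool([.4581,.2573,.071],o))
E
```

```text
time: 50.07
tool_pos: [0.4615, 0.2566, 0.1903]
ee_rot: [-3.124, 0.037, 0.132]
wrist_force: [-0.5, -0.4, 0.2]
width: 0.0936
[0.46150542 0.25657745 0.19031142] [-3.12379032  0.03683697  0.13169868]
[ 0.11  0.1  11.94]
```

View pics/w24.png

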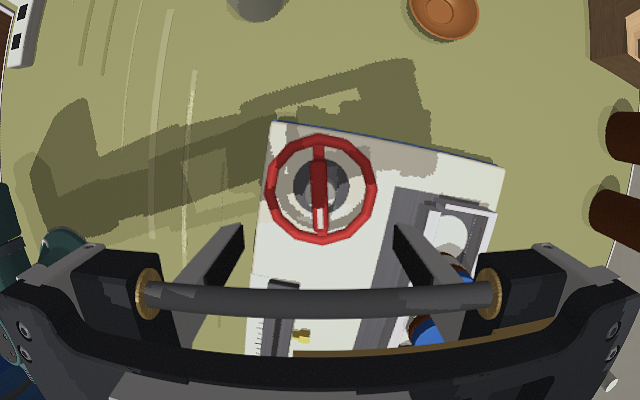

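The bar at (320,188) is aligned with the jaws. I'll grip and turn back 0.6 rad.

```bash
python3 -m inch '0.1 0.1 4 0 0; 0.1 0.1 8 0 0; 0.1 0.1 10.5 0 0; 0.1 0.1 11.8 0 0; 0.1 0.1 11.8 0 0.5; 0.1 0.1 11.8 0 1; 0.1 0.1 11.8 0 1; 0.1 0.1 11.8 0 1; 0.1 0.1 11.8 0 1; 0.1 0.1 11.8 0 1; 0.1 0.1 11.8 0 1; 0.1 0.1 11.8 0 1; 0.1 0.1 11.8 0 1; 0.1 0.1 11.8 0 1; 0.1 0.1 11.8 0 1; 0.1 0.1 11.8 0 1; 0.1 0.1 11.8 0 1; 0.1 0.1 11.8 0 1; 0.1 0.1 11.8 0 1'
python3 -m inch '0 0 0 -0.12 1; 0 0 0 -0.24 1; 0 0 0 -0.36 1; 0 0 0 -0.48 1; 0 0 0 -0.6 1; 0 0 0 -0.6 1; 0 0 0 -0.6 1'
python3 -m inch '0 0 0 0 0; 0 0 0 0 0; 0 0 0 0 0; 0 0 0 0 0; 0 0 0 0 0; 0 0 0 0 0; 0 0 -4 0 0; 0 0 -8 0 0; 0 0 -12 0 0; 0 0 -12 0 0; 0 0 -12 0 0'
python3 - <<'E'
from h import *
o=robot.get_obs();print(o['tool_pos'],o['ee_rot'])
print(tool([.5085,-.072,.19],o))
E
```

```text
time: 51.7
tool_pos: [0.458, 0.2571, 0.0721]
ee_rot: [-3.124, 0.038, 0.132]
wrist_force: [-0.5, 0.1, -0.0]
width: 0.016
time: 52.28
tool_pos: [0.4579, 0.257, 0.0721]
ee_rot: [-3.106, 0.021, 0.729]
wrist_force: [-2.0, -0.8, 1.0]
width: 0.0155
time: 53.2
tool_pos: [0.4645, 0.2563, 0.1957]
ee_rot: [-3.109, 0.014, 0.729]
wrist_force: [-0.6, -0.8, -0.7]
width: 0.0859
[0.46452296 0.25626391 0.19570725] [-3.10872164  0.01427465  0.72873008]
[-18.57  27.43  -0.07]
```

Now back over the scale at the jaws-along-y heading (spin +2.34).

```bash
python3 -m inch '-18.5 27.4 0 0.6 0; -18.5 27.4 0 0.6 0; -18.5 27.4 0 0.6 0; -18.5 27.4 0 0.6 0; -18.5 27.4 0 0.6 0; -18.5 27.4 0 1.2 0; -18.5 27.4 0 1.2 0; -18.5 27.4 0 1.2 0; -18.5 27.4 0 1.2 0; -18.5 27.4 0 1.2 0; -18.5 27.4 0 1.8 0; -18.5 27.4 0 1.8 0; -18.5 27.4 0 1.8 0; -18.5 27.4 0 1.8 0; -18.5 27.4 0 1.8 0; -18.5 27.4 0 2.33 0; -18.5 27.4 0 2.33 0; -18.5 27.4 0 2.33 0; -18.5 27.4 0 2.33 0; -18.5 27.4 0 2.33 0'
python3 - <<'E'
from h import *
o=robot.get_obs();print(o['tool_pos'],o['ee_rot'])
p,d=robot.snapshot("wrist");cv2.imwrite("pics/w25.png",p)
cv2.imwrite("pics/w25c.png",cv2.resize(p[0:260,60:400],None,fx=2.3,fy=2.3,interpolation=2))
E
```

```text
time: 54.87
tool_pos: [0.5077, -0.071, 0.1869]
ee_rot: [3.104, 0.015, -1.607]
wrist_force: [-0.2, -0.2, -0.1]
width: 0.0943
[ 0.50767343 -0.07104953  0.18687537] [ 3.10441486  0.01466264 -1.60661515]
```

View pics/w25c.png

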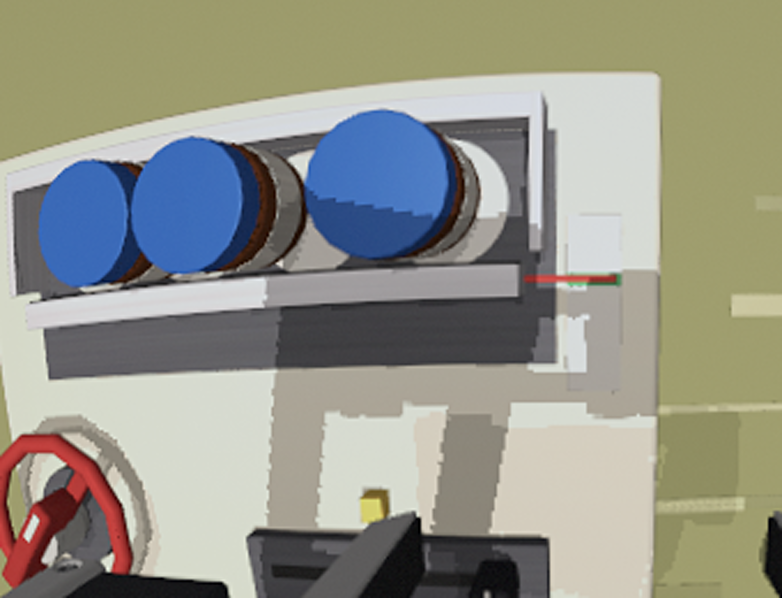

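The pointer now lies on the green band, at about (308,121) in the full picture, and all three jars are upright between jaw and fence. A quick pixel check, then the move to the fader.

```bash
python3 - <<'E'
from h import *
im=cv2.imread("pics/w25.png")
for c in(308,318,328): print(c,[(r,im[r,c].tolist()) for r in range(116,129)])
print(tool([.4262,-.0176,.19]))
E
```

```text
308 [(116, [221, 220, 216]), (117, [224, 222, 219]), (118, [179, 196, 168]), (119, [110, 140, 160]), (120, [72, 79, 195]), (121, [77, 84, 204]), (122, [94, 132, 175]), (123, [132, 195, 105]), (124, [148, 170, 150]), (125, [207, 207, 204]), (126, [179, 182, 183]), (127, [154, 161, 167]), (128, [157, 163, 167])]
318 [(116, [221, 219, 216]), (117, [225, 221, 218]), (118, [192, 211, 183]), (119, [131, 161, 174]), (120, [60, 69, 168]), (121, [45, 48, 142]), (122, [46, 67, 113]), (123, [71, 108, 57]), (124, [143, 159, 148]), (125, [156, 164, 167]), (126, [158, 164, 169]), (127, [158, 164, 169]), (128, [157, 164, 168])]
328 [(116, [222, 220, 216]), (117, [228, 224, 221]), (118, [171, 178, 164]), (119, [93, 129, 90]), (120, [74, 121, 77]), (121, [75, 121, 80]), (122, [77, 123, 70]), (123, [79, 125, 64]), (124, [122, 137, 124]), (125, [155, 162, 165]), (126, [159, 166, 170]), (127, [158, 164, 169]), (128, [159, 165, 170])]
[-5.07  8.33  0.08]
```

The band spans rows 118–124 and the pointer is at row 120.7, so it's centred to within about 0.5 mm. Now the fader.

```bash
python3 -m inch '-5.1 8.3 0 0 0; -5.1 8.3 0 0 0; -5.1 8.3 0 0 0; -5.1 8.3 0 0 0; -5.1 8.3 0 0 0; -5.1 8.3 0 0 0'
python3 - <<'E'
from h import *
o=robot.get_obs();print(o['tool_pos'],o['ee_rot'])
p,d=robot.snapshot("wrist");cv2.imwrite("pics/w26.png",p)
cv2.imwrite("pics/w26c.png",cv2.resize(p[120:220,180:360],None,fx=4.4,fy=4.4,interpolation=2))
print(tool([.4262,-.0176,.053],o))
E
```

```text
time: 55.42
tool_pos: [0.4268, -0.0176, 0.1899]
ee_rot: [3.104, 0.015, -1.605]
wrist_force: [0.2, 0.2, -0.3]
width: 0.0939
[ 0.42675608 -0.01759012  0.18991247] [ 3.10363517  0.01462081 -1.60452748]
[ 0.2  -0.46 13.68]
```

View pics/w26c.png

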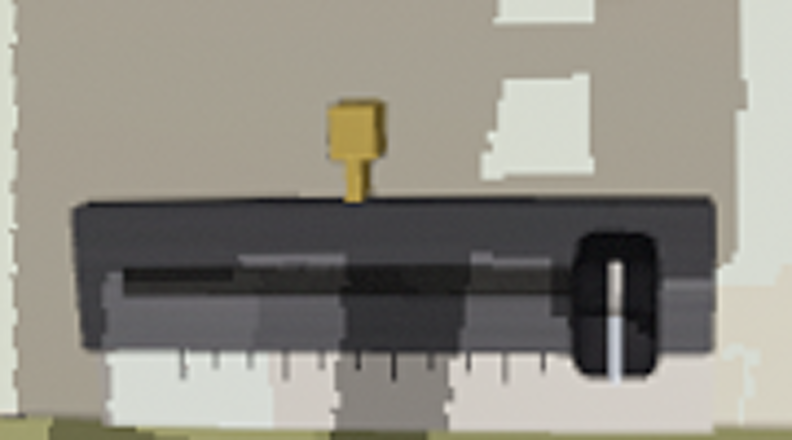

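```bash
python3 - <<'E'
from h import *
o=robot.get_obs()
px=lambda x,y:(180+x/4.4-.4,120+y/4.4-.4)
f=W2S(wray(px(615,322),.1045,o)[0]);print("fader",f)
for c in((357,130),(357,178),(356,198)):
    for z in(.05,.066): m=W2S(wray(px(*c),z,o)[0]);print(c,z,m,"dy",m[1]-f[1])
print("track",W2S(wray(px(73,208),.064,o)[0]),W2S(wray(px(715,202),.064,o)[0]))
E
```

```text
fader [-0.10543565 -0.13074824  0.1045    ]
(357, 130) 0.05 [-0.06888215 -0.06321081  0.05      ] dy 0.067537429717972
(357, 130) 0.066 [-0.06692116 -0.0664499   0.066     ] dy 0.0642983325008751
(357, 178) 0.05 [-0.08153262 -0.06279585  0.05      ] dy 0.06795238988279075
(357, 178) 0.066 [-0.07898867 -0.06605407  0.066     ] dy 0.06469417036699471
(356, 198) 0.05 [-0.08684205 -0.06233663  0.05      ] dy 0.06841160896870621
(356, 198) 0.066 [-0.08405343 -0.06561601  0.066     ] dy 0.06513222760347567
track [-0.08582166  0.01223032  0.064     ] [-0.08536627 -0.15509297  0.064     ]
```

```bash
python3 -m inch '0.2 -0.4 4 0 0; 0.2 -0.4 8 0 0; 0.2 -0.4 11 0 0; 0.2 -0.4 12.8 0 0; 0.2 -0.4 13.6 0 0; 0.2 -0.4 13.6 0 0.5; 0.2 -0.4 13.6 0 1; 0.2 -0.4 13.6 0 1; 0.2 -0.4 13.6 0 1; 0.2 -0.4 13.6 0 1; 0.2 -0.4 13.6 0 1; 0.2 -0.4 13.6 0 1; 0.2 -0.4 13.6 0 1; 0.2 -0.4 13.6 0 1; 0.2 -0.4 13.6 0 1; 0.2 -0.4 13.6 0 1; 0.2 -0.4 13.6 0 1; 0.2 -0.4 13.6 0 1; 0.2 -0.4 13.6 0 1'
```

```text
time: 57.05
tool_pos: [0.4257, -0.0171, 0.054]
ee_rot: [3.103, 0.016, -1.605]
wrist_force: [-0.6, 2.7, 0.2]
width: 0.0199
```

```bash
python3 -m inch '-0.8 0 0 0 1; -1.6 0 0 0 1; -2.4 0 0 0 1; -3.2 0 0 0 1; -4 0 0 0 1; -4.8 0 0 0 1; -5.6 0 0 0 1; -6.2 0 0 0 1; -6.5 0 0 0 1; -6.5 0 0 0 1; -6.5 0 0 0 1; -6.5 0 0 0 1'
python3 - <<'E'
from h import *
o=robot.get_obs();print(o['tool_pos'],o['wrist_force'])
p,d=robot.snapshot("wrist");cv2.imwrite("pics/w27.png",p)
cv2.imwrite("pics/w27c.png",cv2.resize(p[120:260,230:410],None,fx=4.4,fy=4.2,interpolation=2))
E
```

```text
time: 58.05
tool_pos: [0.428, 0.0491, 0.054]
ee_rot: [3.103, 0.018, -1.605]
wrist_force: [4.7, 1.1, -10.3]
width: 0.0195
[0.42801949 0.04909771 0.05404995] [  4.7274603    1.12227523 -10.30725414]
```

View pics/w27c.png

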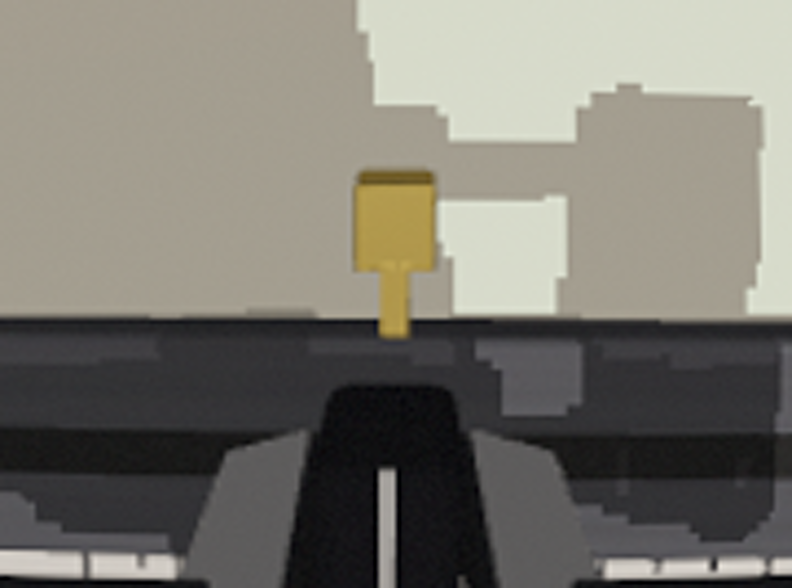

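```bash
python3 - <<'E'
from h import *
o=robot.get_obs()
px=lambda x,y:(230+x/4.4-.4,120+y/4.2-.4)
f=W2S(wray(px(387,490),.1045,o)[0]);print(f,"TCP",W2S(o['tool_pos']))
for c,z in(((395,225),.066),((395,310),.066),((395,310),.06)): print(W2S(wray(px(*c),z,o)[0]))
E
```

```text
[-0.09471732 -0.06438541  0.1045    ] TCP [-0.10521773 -0.06461932  0.05405781]
[-0.06734519 -0.06475928  0.066     ]
[-0.08083001 -0.06480655  0.066     ]
[-0.08246604 -0.0647309   0.06      ]
```

The fader line and the mark agree to about 0.4 mm. I'll release, raise and recheck.

```bash
python3 -m inch '0 0 0 0 0.7; 0 0 0 0 0.4; 0 0 0 0 0; 0 0 0 0 0; 0 0 0 0 0; 0 0 0 0 0; 0 0 0 0 0; 0 0 -4 0 0; 0 0 -8 0 0; 0 0 -12 0 0; 0 0 -14 0 0; 0 0 -14 0 0; 0 0 -14 0 0'
python3 - <<'E'
from h import *
o=robot.get_obs();print(o['tool_pos'],o['wrist_force'])
p,d=robot.snapshot("wrist");cv2.imwrite("pics/w28.png",p)
cv2.imwrite("pics/w28c.png",cv2.resize(p[0:220,60:400],None,fx=2.3,fy=2.3,interpolation=2))
p,d=robot.snapshot("scene");cv2.imwrite("pics/s28.png",p)
cv2.imwrite("pics/w28d.png",cv2.resize(cv2.imread("pics/w28.png")[130:230,260:380],None,fx=6,fy=5,interpolation=2))
E
```

```text
time: 59.18
tool_pos: [0.4341, 0.0464, 0.1953]
ee_rot: [3.107, 0.018, -1.605]
wrist_force: [-0.5, -0.1, -0.9]
width: 0.0944
[0.4341478  0.04635729 0.19530907] [-0.52710001 -0.13303175 -0.8955633 ]
```

View pics/w28c.png

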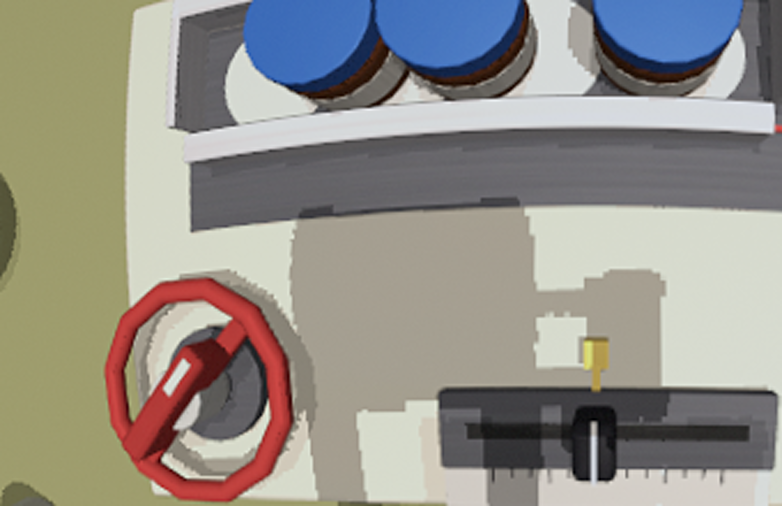

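View pics/w28d.png

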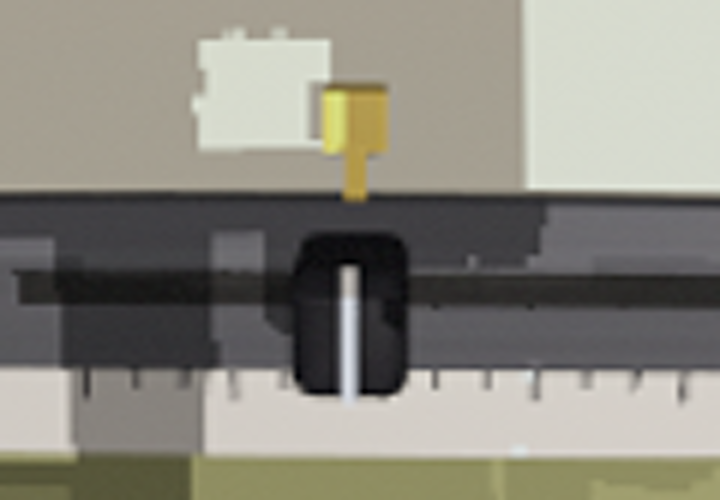

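View pics/s28.png

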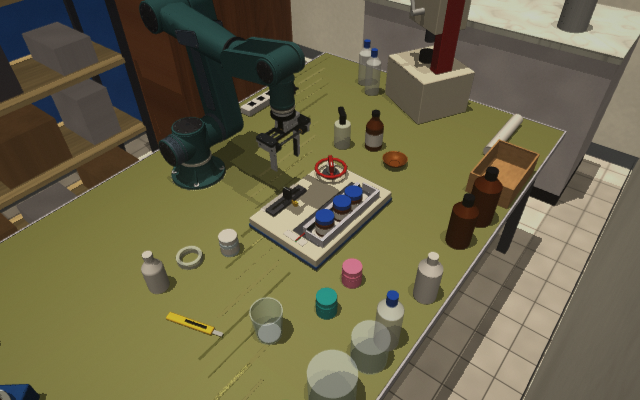

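```bash
python3 - <<'E'
from h import *
o=robot.get_obs()
px=lambda x,y:(260+x/6-.4,130+y/5-.4)
print(W2S(wray(px(349.5,320),.1045,o)[0]),W2S(wray(px(356,160),.066,o)[0]),W2S(wray(px(355,190),.066,o)[0]),o['wrist_force'])
robot.close_job()
E
```

```text
[-0.10402116 -0.06456279  0.1045    ] [-0.07849034 -0.06498188  0.066     ] [-0.08515337 -0.0648187   0.066     ] [0.73487848 0.87692344 0.00150327]
the job is handed in; nothing more can be done
```

The shaker is set up, all four steps were carried out in order, and the job is handed in at about 59 s of the 210 s allowed. The hand-in gave no verdict.

**What I did**
- **Fader to zero:** I slid it to the stop; the pushing force rose while the position stayed fixed.
- **Jars:** I stood the three blue-capped amber jars in the clamp channel and let go of each.
- **Handwheel:** I turned it clockwise until the pointer entered the green band, then turned it back 0.6 rad to centre it.
- **Fader to the mark:** I slid it to the yellow mark, released it and raised the arm clear.

**Last checks**
- **Fader:** the line reads shaker y = -64.6 mm and the mark -64.9 mm, within 0.5 mm.
- **Pointer:** it stood within about 0.5 mm of the band's middle before the last fader move.
- **Jars:** all three are upright and apart from the fingers. The lookalikes and bystanders look untouched in the last scene picture.

**What failed or disagreed**
- **First fader grip:** it closed on air, because the fingers end about 25 mm short of the reported TCP. I allowed for this afterwards.
- **Wheel overshoot:** counting about 7.0 rad of turn put the pointer roughly 4 mm past the band's middle. Jaw estimates at that point ranged from 39 to 48 mm depending on the view. I trusted the view from nearly straight above and turned back; the cause is probably that the wheel did not start at zero.
- **Knocked jar:** the far jar was knocked 3–4 cm along the channel during the run, but stayed upright inside it, so I left it there.

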